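# Clear, zero and load the bench scale

### The job

Weigh the sleeve pair that lies on the table, near the tape roll, on the bench scale. First clear the pen off the pan: stand it in the beaker so that it leans against the side of the rim away from the scale. Then, with the pan empty, press the scale's button right down to zero it and let it come up, and finally set the sleeve pair gently on the pan, lengthwise along it, right way up and centred so that no edge overhangs; leave the beaker standing where it is and the tape roll undisturbed.

Things in the scene. Friction and masses are not known exactly. Their poses are not given: they have to be found in the camera images.
- scale: Grey bench scale, fixed to the table, 120 mm along its x, 240 mm along its y, housing top 40 mm high. Origin: centre of its underside. Its x axis points roughly away from the robot, its y axis to its left: on its left half is the pan, beyond its left end stands the beaker, on its right the panel with display and button. The pen lies on its pan at the start.
- pan_top (a point): Centre of the top face of the scale's rigid flat steel pan, 55 mm above the table, 40 mm from the scale's origin along its +y. The pan is a plain plate without a rim, 74 mm along its x axis and 142 mm along its y axis (axes as the scale's), 5 mm thick, standing 10 mm clear of the housing.
- zero_button_top (a point): Centre of the top of the scale's only button, white, round, 24 mm across, in a black collar of 40 mm; on the near part of the panel at the scale's right end. Top is 51 mm above the table when up. Pressed straight down; the display lies just beyond it.
- zero_button (a joint): Travel of the button in m: 0 up, 0.005 fully pressed, where it counts from 0.004 on. A spring brings it back; about 4 N holds it fully down.
- beaker: Loose white plastic beaker, 0.35 kg, open at the top, nearly straight round wall: outside diameter 68 mm at the foot and 72 mm at the rim, 74 mm tall, wall 3 mm, bottom 4 mm thick. Origin: centre of its underside. It stands left of the scale; its y axis points away from the scale (within about 6 degrees), z up.
- pen: Black pen, 148 mm long along its y axis, 10 mm thick, about 15 g, lying on the pan at the start roughly along the pan's y axis. Origin: at mid-length, on its underside (the middle of its thickness is 5 mm above). In the beaker either end may be down; it then leans about 40 degrees from vertical.
- sleeve_pair: Blue rounded sleeve pair, 118 mm long along its y axis, 52 mm wide along x, 41 mm high, about 90 g, flat-standing, with a band of yellow tape round the waist. Origin: centre of its underside. The sides are soft: fingers closing across the waist stop at about 38 mm. Either end may point either way.
- tape_roll: Bystander: roll of yellow tape lying flat, 71 mm across, 24 mm high. Origin: centre of its underside.

How it is judged:
By the outcome, as a careful person would: the job done as asked, in the order asked, and still so for the second after the job is handed in, with the robot touching nothing.
It also fails if it takes over 61 s, if anything falls off the work surface, if the arm or the gripper's body presses on something with over 40 N, if the wrist force passes 120 N, or if a joint passes its speed limit or range.

### The arm

A 6-joint arm with a two-finger parallel gripper is mounted at the origin on the work surface; the furniture and walls round the work are solid. World frame = base frame: x ahead of the robot, y to its left, z up, the work surface at z = 0. Lengths are in mm, angles in rad, forces in N, time in s.
With the tool pointing down it reaches from about 350 to 975 mm from the base axis. Payload 7.1 kg.
Tool frame: the origin (TCP) lies on the centre line of the jaws, within the pads' length; the fingertips stand 25 mm ahead of it and the grasp point (between the pads) lies 6 mm ahead of it (ctrl.nose_length is the distance from the TCP to the fingertips, in mm); x points along the fingers, y is the direction in which the jaws open and shut, and the axes are right-handed (so a half turn about x gives the same grasp; the last joint's range is limited). The gripper opens to 88 mm and grips with 3 to 60 N. Pads are 20 mm wide; open, the fingers measure 115 mm over their backs; the gripper's body (75 mm by 178 mm) begins 61 mm behind the grasp point.
Start: joints at [1.286, 0.423, 1.63, -0, 1.089, -0.019], TCP at [164.144, 603.044, 247.675] pointing down, gripper open.
Joint ranges: [-3, 3], [-0.9, 2.11], [0.09, 2.58], [-1.31, 4.45], [0.11, 2.69], [-2.54, 2.54]. Speed limits (rad/s): [2.39, 2.39, 3.01, 3.14, 3.14, 3.14].

### API

Orientations are given as a rotation vector (axis times angle).
In Python, from workcell import ctrl gives the robot as it stands.
- The arm moves only by the tool arm_command, never from a script. Its argument "deltas" is a list of rows, each a list of 4 numbers: the shift along the tool's x, y, z in m, then the turn about the tool's x in rad. In form: [[tx, ty, tz, yaw], ...]. A call has 1 to 10 rows; each row shifts and turns the pose as measured when the row begins, along the tool's axes as they then stand; what a row does not reach is not made up. A row lasts 1/10 s, in which the tool goes at most 50 mm and 8.59 degrees, less where a joint would pass 70% of its speed; a pose out of reach is approached as far as the arm can. A call is refused whole if a number of a shift passes 0.05 or a number of a turn 0.15, either way. A call with a gripper value outside its range is refused whole. "hand" is the finger opening in m, from 0 to 0.0878, set as the call begins (left out, the last holds). The fingers move at their own pace and stop on an object; the grip force is fixed at half the most. Time passes only in rows, so rows that do not move let the fingers close. It gives the time, the measured TCP pose, the force and the opening at its end, in the units of the state.
- ctrl.get_obs(): the state, without advancing time (a new reading comes with each control period).
- ctrl.get_image(name): name is "scene" or "top" or "wrist"; returns the picture (480x640x3 uint8, red, green, blue); there is no depth.
- ctrl.get_calibration(name): a dict with "fx", "fy", "cx", "cy" (pixels), "R" (3x3) and "t" (3): a world point X has camera coordinates R X + t. Camera axes: x right, y down, z forward; pixel columns grow to the right and rows downward; lengths in mm; the calibration is good to about 2 mm. The wrist camera is an equidistant fisheye: a pixel r from the principal point sees the ray r / f radians off the axis. A picture is of the moment at which its call begins: read the wrist's pose just before it. get_calibration takes no time and is no camera call; for the wrist camera it gives the pose at the moment of the call.
- ctrl.close_job(): hands the job in, once; it reports no verdict.
The state is a dict: "t": time; "qpos": joint angles; "qvel": joint speeds; "joint_torque": joint torques, N m; "ee_pos": TCP position; "orientation": TCP orientation; "ft_force": force on the tool from outside, world axes, zero at the start; "moment": the same for the moment, N m; "width": finger opening in mm.
Only numpy, scipy, OpenCV 4.12 (cv2) and the standard library are available. Lean on these libraries where they do the work, as an engineer would, in place of code of your own. Each camera call takes 0.05 s, during which the arm holds its last target.

## Working session

There is one attempt and no reset: what is moved stays moved. The work goes in short steps, Python scripts to look and compute and a tool call to move; the robot and the scene stay as the last step left them, time stands still between calls to the robot, and variables do not carry over. Pictures are saved under pics/ and viewed, and the job is handed in when it is done.

Besides the shell and the picture viewer there is one more tool, called by a JSON object that holds its "method" and its "body", one argument or row to a line. arm_command: Moves the arm, as the interface text tells. Its arguments: {"type":"object","properties":{"deltas":{"type":"array","items":{"type":"array","items":{"type":"number"}}},"hand":{"type":"number"}},"required":["deltas"]}

```bash
ls; mkdir -p pics; python3 - <<'E'
from workcell import ctrl
import cv2,numpy as np
o=ctrl.get_obs();print({k:np.round(v,3).tolist() if not np.isscalar(v) else v for k,v in o.items()})
print(ctrl.nose_length)
for n in("scene","top","wrist"):
    c=ctrl.get_calibration(n);print(n,{k:np.round(v,3).tolist() for k,v in c.items() if k!='model'})
    np.save(f"{n}0.npy",ctrl.get_image(n));cv2.imwrite(f"pics/{n}0.png",np.load(f"{n}0.npy")[:,:,::-1])
E
```

```text
pics
{'t': 0.0, 'qpos': [1.286, 0.424, 1.631, 0.0, 1.089, -0.019], 'qvel': [0.0, -0.001, -0.001, 0.001, -0.001, -0.0], 'joint_torque': [0.001, -54.463, -27.366, 0.064, 0.023, -0.0], 'ee_pos': [163.997, 602.574, 246.913], 'orientation': [0.207, 1.561, -0.21], 'ft_force': [-0.04, 0.102, -0.599], 'moment': [-0.01, -0.026, 0.022], 'width': 87.98292145806022}
25.0
scene {'fx': 434.509, 'fy': 434.509, 'cx': 314.361, 'cy': 241.149, 'R': [[-0.706, -0.708, 0.014], [-0.407, 0.389, -0.827], [0.58, -0.589, -0.562]], 't': [278.22, 236.936, 595.736]}
top {'fx': 483.041, 'fy': 483.041, 'cx': 323.318, 'cy': 235.159, 'R': [[-0.021, -1.0, 0.016], [-0.993, 0.019, -0.114], [0.114, -0.019, -0.993]], 't': [-53.988, 458.149, 1104.983]}
wrist {'fx': 371.648, 'fy': 371.648, 'cx': 326.065, 'cy': 240.831, 'R': [[0.262, 0.965, -0.002], [0.928, -0.251, 0.277], [0.266, -0.075, -0.961]], 't': [-623.977, -34.403, 391.83]}
```

View pics/top0.png

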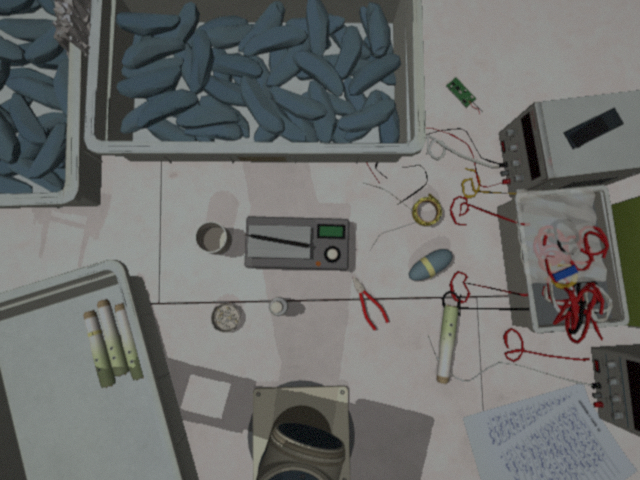

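View pics/scene0.png

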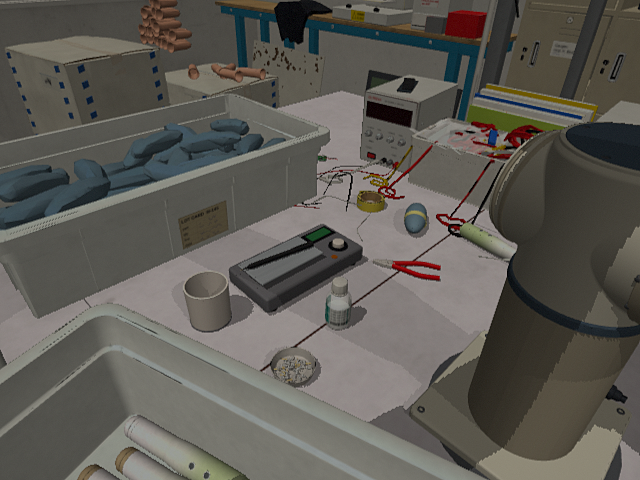

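View pics/wrist0.png

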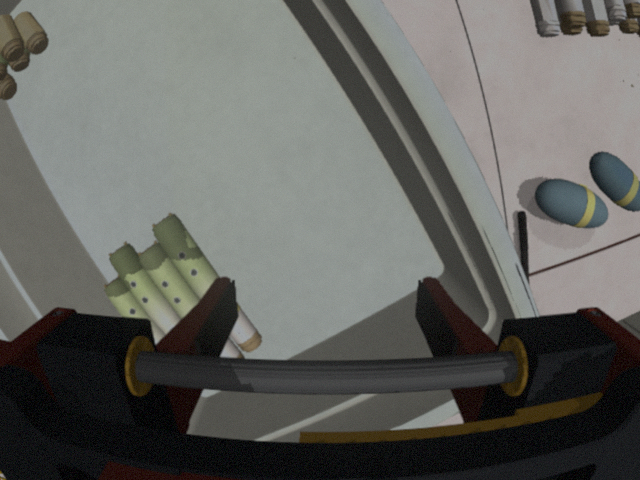

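The top view shows the scale near (298,243) with the pen across its pan, the beaker at (213,238), the sleeve pair at (432,265) and the tape roll at (428,210). The button is at (332,255). I'll zoom in to measure.

```bash
python3 - <<'E'
import cv2,numpy as np
im=np.load("top0.npy")[:,:,::-1]
cv2.imwrite("pics/t_crop.png",cv2.resize(im[200:290,185:365],None,fx=4.4,fy=4.4,interpolation=cv2.INTER_CUBIC))
cv2.imwrite("pics/t_crop2.png",cv2.resize(im[190:290,380:480],None,fx=5,fy=5,interpolation=cv2.INTER_CUBIC))
s=np.load("scene0.npy")[:,:,::-1]
cv2.imwrite("pics/s_crop.png",cv2.resize(s[215:335,175:375],None,fx=4,fy=4,interpolation=cv2.INTER_CUBIC))
E
```

```text
(no output)
```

View pics/t_crop.png

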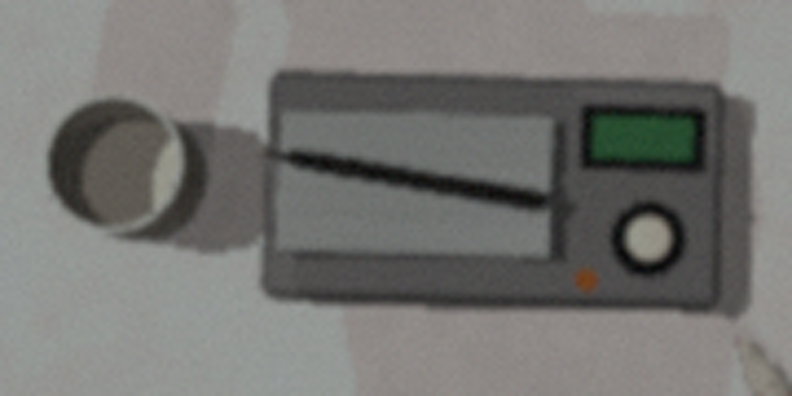

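View pics/t_crop2.png

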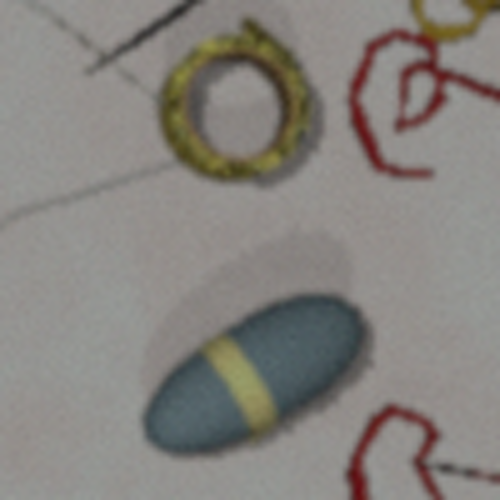

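View pics/s_crop.png

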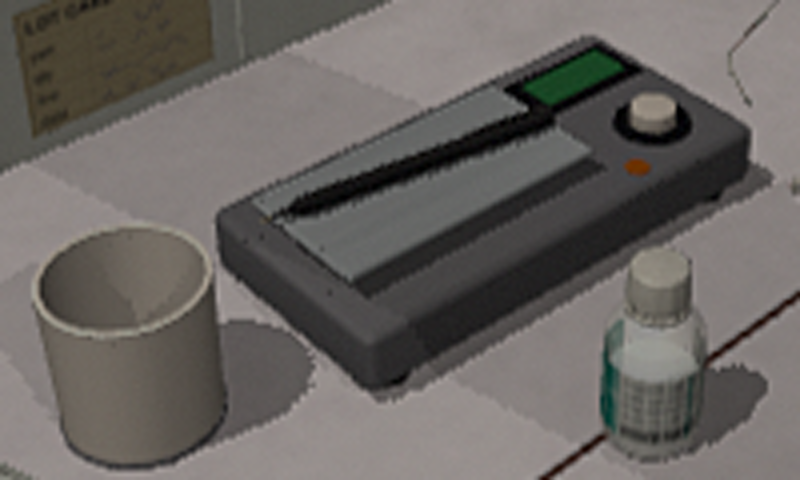

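```bash
cat > h.py <<'E'
import numpy as np,cv2,json
def ray(cal,u,v,fish=False):
    R=np.array(cal['R']);t=np.array(cal['t'])
    x=(u-cal['cx'])/cal['fx'];y=(v-cal['cy'])/cal['fy']
    if fish:
        r=np.hypot(x,y);s=np.sinc(r/np.pi);d=np.array([x*s,y*s,np.cos(r)])
    else: d=np.array([x,y,1.])
    return -R.T@t, R.T@d
def onz(cal,u,v,z,fish=False):
    o,d=ray(cal,u,v,fish);return o+d*(z-o[2])/d[2]
def proj(cal,X,fish=False):
    c=np.array(cal['R'])@X+np.array(cal['t'])
    if fish:
        r=np.hypot(c[0],c[1]);th=np.arctan2(r,c[2]);p=c[:2]/r*th
    else:p=c[:2]/c[2]
    return p*[cal['fx'],cal['fy']]+[cal['cx'],cal['cy']]
E
python3 - <<'E'
from workcell import ctrl
from h import *
np.set_printoptions(precision=1,suppress=True)
c=ctrl.get_calibration("top");s=ctrl.get_calibration("scene")
f=lambda x,y:(185+(x+.5)/4.4-.5,200+(y+.5)/4.4-.5)
P=lambda x,y,z:onz(c,*f(x,y),z)
pan=np.array([P(*p,55) for p in[(277,108),(557,117),(551,260),(274,252)]]);print("pan",pan, pan.mean(0))
for i in range(4):print(np.linalg.norm(pan[i]-pan[(i+1)%4]))
h=np.array([P(*p,40) for p in[(268,70),(722,86),(718,308),(263,298)]]);print("hous",h,h.mean(0))
for i in range(4):print(np.linalg.norm(h[i]-h[(i+1)%4]))
print("button",P(648,238,51),"px in scene",proj(s,P(648,238,51)))
a=P(268,153,60);b=P(577,208,60);print("pen",a,b,np.linalg.norm(a-b),(a+b)/2)
a=P(290,157,60);b=P(548,202,60);print("penthick",a,b)
print("scene px pen ends",proj(s,a),proj(s,b))
print("beaker rim", [P(*p,74) for p in[(48,165),(187,165),(117,98),(117,235)]])
im=np.load("top0.npy");hsv=cv2.cvtColor(im,cv2.COLOR_RGB2HSV)
sub=im[190:290,380:480].astype(int)
m=((sub[:,:,2]-sub[:,:,0]>12)).astype(np.uint8)
y=((sub[:,:,0]-sub[:,:,2]>35)&(abs(sub[:,:,0]-sub[:,:,1])<40)).astype(np.uint8); y[:40]=0
m[:40]=0
m=cv2.morphologyEx(m|y,cv2.MORPH_CLOSE,np.ones((3,3)))
n,l,st,ce=cv2.connectedComponentsWithStats(m);k=1+np.argmax(st[1:,4]);print(st[k],ce[k])
cn=max(cv2.findContours((l==k).astype(np.uint8),0,1)[0],key=cv2.contourArea)[:,0,:]+[380,190]
W=np.array([onz(c,u,v,20)[:2] for u,v in cn],np.float32)
print("sleeve",cv2.minAreaRect(W),cv2.fitEllipse(W))
yy=np.argwhere(y);print("band px",yy.mean(0)+[190,380],onz(c,*(yy.mean(0)+[190,380])[::-1],38))
t=((sub[:,:,0]-sub[:,:,2]>35)).astype(np.uint8);t[40:]=0
q=np.argwhere(t);print("roll",onz(c,*(q.mean(0)+[190,380])[::-1],20))
E
```

```text
pan [[482.4 109.7  55. ]
 [474.9 -35.5  55. ]
 [400.5 -31.1  55. ]
 [407.5 111.5  55. ]] [441.3  38.6  55. ]
145.36746924777242
74.47784991249704
142.6803295946626
74.84532149401946
hous [[ 504.8  116.4   40. ]
 [ 491.7 -122.9   40. ]
 [ 374.6 -117.6   40. ]
 [ 384.7  119.3   40. ]] [439.   -1.2  40. ]
239.66137856248397
117.19428629334205
237.18579442686206
120.0692883080798
button [411.2 -81.5  51. ] px in scene [338.  239.1]
pen [458.3 113.7  60. ] [426.7 -45.   60. ] 161.761212453039 [442.5  34.3  60. ]
penthick [456.  102.4  60. ] [430.1 -30.1  60. ]
scene px pen ends [249.  264.8] [312.7 241.5]
beaker rim [array([452.7, 223. ,  74. ]), array([451.3, 152.7,  74. ]), array([486.4, 188.3,  74. ]), array([416.4, 188. ,  74. ])]
[ 30  60  41  30 710] [50.1 74.6]
sleeve ((382.9837341308594, -312.29058837890625), (43.79021453857422, 110.99919128417969), 31.868497848510742) ((383.6383056640625, -313.4173583984375), (41.78000259399414, 112.65211486816406), 29.901830673217773)
band px [268.1 432.3] [ 374.3 -313.1   38. ]
roll [ 517.1 -346.2   20. ]
```

```bash
cat >> h.py <<'E'
from scipy.spatial.transform import Rotation as Rn
def state(ctrl):
    o=ctrl.get_obs();R=Rn.from_rotvec(o['orientation']).as_matrix();return o,np.array(o['ee_pos']),R
def plan(ctrl,tgt,jaw=None):
    """total tool-frame shift after yaw: prints"""
    o,p,R=state(ctrl)
    print("t",o['t'],"p",np.round(p,1),"yaxis",np.round(R[:,1],3),"z",np.round(R[:,2],3),"tilt",np.round(R[:,0],3),'w',round(o['width'],1),'F',np.round(o['ft_force'],1),'q',np.round(o['qpos'],2))
    d=np.array(tgt)-p
    print("now-frame delta mm",np.round(R.T@d,1))
    if jaw is not None:
        j=np.array([jaw[0],jaw[1],0.]);j/=np.linalg.norm(j)
        for s in(1,-1):
            y=s*j;a=np.arctan2(y@R[:,2],y@R[:,1]);R2=R@Rn.from_rotvec([a,0,0]).as_matrix()
            print("yaw",round(a,3),"then delta",np.round(R2.T@d,1),"z",np.round(R2[:,2],2))
E
python3 - <<'E'
from workcell import ctrl
from h import *
o,p,R=state(ctrl)
plan(ctrl,[433,-15,150],[.98,-.19])
c=ctrl.get_calibration("wrist");C=-np.array(c['R']).T@c['t'];print("cam in tool",R.T@(C-p),"view axis in tool",R.T@np.array(c['R'])[2])
E
```

```text
t 0.15 p [164.  602.7 247.1] yaxis [ 0.263  0.965 -0.001] z [ 0.965 -0.263 -0.   ] tilt [-0.    -0.001 -1.   ] w 87.8 F [ 0.1  0.7 -0.1] q [ 1.29  0.42  1.63 -0.    1.09 -0.02]
now-frame delta mm [  97.7 -525.2  421.8]
yaw 1.497 then delta [ 97.7 381.6 555.1] z [-0.19 -0.98  0.  ]
yaw -1.645 then delta [  97.7 -381.6 -555.1] z [ 0.19  0.98 -0.  ]
cam in tool [-1.37587607e+02  7.63758517e-02 -7.58222254e+01] view axis in tool [ 9.60997881e-01 -7.31514829e-04  2.76554763e-01]
```

```bash
cat >> h.py <<'E'
def rows(ctrl,tgt,n,jaw=None):
    o,p,R=state(ctrl);d=(np.array(tgt)-p)/n;a=0
    if jaw is not None:
        j=np.array([jaw[0],jaw[1],0.])
        a=min((np.arctan2(s*j@R[:,2],s*j@R[:,1]) for s in(1,-1)),key=abs)
        if n*0.15<abs(a): print("yaw needs more rows",a)
    out=[]
    for i in range(n):
        # axes as they stand at row start
        Rk=R@Rn.from_rotvec([a*i/n,0,0]).as_matrix()
        out.append(list(np.round(Rk.T@d/1000,4))+[round(a/n,4)])
    print([[float(x) for x in r] for r in out])
E
python3 - <<'E'
from workcell import ctrl
from h import *
rows(ctrl,[425,-40,190],14,[.98,-.19])
E
```

```text
[[0.0041, -0.0394, 0.03, 0.1069], [0.0041, -0.036, 0.0341, 0.1069], [0.0041, -0.0321, 0.0377, 0.1069], [0.0041, -0.0279, 0.0409, 0.1069], [0.0041, -0.0234, 0.0437, 0.1069], [0.0041, -0.0186, 0.0459, 0.1069], [0.0041, -0.0136, 0.0476, 0.1069], [0.0041, -0.0084, 0.0488, 0.1069], [0.0041, -0.0032, 0.0494, 0.1069], [0.0041, 0.0021, 0.0495, 0.1069], [0.0041, 0.0074, 0.049, 0.1069], [0.0041, 0.0126, 0.0479, 0.1069], [0.0041, 0.0176, 0.0463, 0.1069], [0.0041, 0.0225, 0.0442, 0.1069]]
```

{"method": "arm_command", "body": {
  "deltas": [
    [0.004,-0.039,0.03,0.107],
    [0.004,-0.036,0.034,0.107],
    [0.004,-0.032,0.038,0.107],
    [0.004,-0.028,0.041,0.107],
    [0.004,-0.023,0.044,0.107],
    [0.004,-0.019,0.046,0.107],
    [0.004,-0.014,0.047,0.107],
    [0.004,-0.008,0.048,0.107],
    [0.004,-0.003,0.049,0.107],
    [0.004,0.002,0.049,0.107]
  ]
}}

```text
t: 1.15
ee_pos: [342.5, 140.5, 205.2]
orientation: [1.061, 1.298, -1.054]
ft_force: [1.1, 0.8, 1.1]
width: 87.8
```

```bash
python3 - <<'E'
from workcell import ctrl
from h import *
plan(ctrl,[425,-40,190],[.98,-.19])
rows(ctrl,[425,-40,190],8,[.98,-.19])
E
```

```text
t 1.15 p [342.5 140.5 205.2] yaxis [0.979 0.202 0.003] z [ 0.202 -0.979 -0.002] tilt [ 0.003  0.003 -1.   ] w 87.8 F [1.1 0.8 1.1] q [0.36 0.11 2.2  0.   0.83 0.15]
now-frame delta mm [ 14.9  44.2 193.5]
yaw 0.395 then delta [ 14.9 115.3 161.6] z [-0.19 -0.98 -0.  ]
yaw -2.746 then delta [  14.9 -115.3 -161.6] z [0.19 0.98 0.  ]
[[0.0019, 0.0055, 0.0242, 0.0494], [0.0019, 0.0067, 0.0239, 0.0494], [0.0019, 0.0079, 0.0235, 0.0494], [0.0019, 0.009, 0.0231, 0.0494], [0.0019, 0.0102, 0.0226, 0.0494], [0.0019, 0.0113, 0.0221, 0.0494], [0.0019, 0.0123, 0.0215, 0.0494], [0.0019, 0.0134, 0.0209, 0.0494]]
```

{"method": "arm_command", "body": {
  "deltas": [
    [0.002,0.007,0.03,0.066],
    [0.002,0.01,0.03,0.066],
    [0.002,0.012,0.03,0.066],
    [0.002,0.015,0.028,0.066],
    [0.002,0.017,0.027,0.066],
    [0.002,0.019,0.026,0.066],
    [0,0,0,0]
  ]
}}

```text
t: 1.85
ee_pos: [431.1, -42.8, 192.5]
orientation: [1.373, 1.096, -1.365]
ft_force: [-0.0, -0.2, -0.2]
width: 88.0
```

```bash
python3 - <<'E'
from workcell import ctrl
from h import *
import json
plan(ctrl,[425,-40,190],[.98,-.19])
c=ctrl.get_calibration("wrist");json.dump({k:np.array(v).tolist() for k,v in c.items() if k in('fx','fy','cx','cy','R','t')},open("w1.json","w"))
im=ctrl.get_image("wrist");np.save("w1.npy",im);cv2.imwrite("pics/w1.png",im[:,:,::-1])
E
```

```text
t 1.85 p [431.1 -42.8 192.5] yaxis [ 0.976 -0.218  0.004] z [-0.218 -0.976 -0.003] tilt [ 0.004  0.002 -1.   ] w 88.0 F [-0.  -0.2 -0.2] q [-0.13  0.23  2.08  0.    0.83  0.09]
now-frame delta mm [ 2.5 -6.6 -1.4]
yaw -0.028 then delta [ 2.5 -6.5 -1.5] z [-0.19 -0.98 -0.  ]
yaw 3.113 then delta [2.5 6.5 1.5] z [0.19 0.98 0.  ]
```

View pics/w1.png

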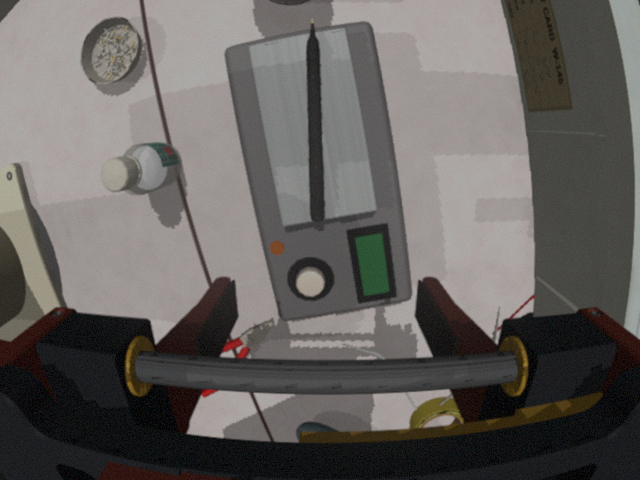

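The wrist view shows the pen from its tip at (313,20) to its butt at (318,221) on the pan. The button is at (311,281), right below the display side of the panel.

```bash
python3 - <<'E'
from h import *
import json
np.set_printoptions(precision=1,suppress=True)
c=json.load(open("w1.json"))
f=lambda u,v,z:onz(c,u,v,z,True)
a=f(313,20,60);b=f(318,221,60);m=f(314,60,60);print("pen",a,m,b,np.linalg.norm(a-b))
d=(a-b)/np.linalg.norm(a-b);print(d)
print("button",f(311,281,51))
pan=np.array([f(*p,55) for p in[(348,29),(375,212),(285,228),(250,42)]]);print(pan,pan.mean(0))
h=np.array([f(*p,40) for p in[(372,22),(410,300),(283,319),(227,47)]]);print(h,h.mean(0))
E
```

```text
pen [458.  119.2  60. ] [452.   88.5  60. ] [428.7 -28.3  60. ] 150.32416866089844
[0.2 1.  0. ]
button [411.5 -77.5  51. ]
[[481.8 108.2  55. ]
 [472.2 -31.9  55. ]
 [402.5 -29.1  55. ]
 [409.3 115.6  55. ]] [441.4  40.7  55. ]
[[ 503.4  114.9   40. ]
 [ 490.1 -118.8   40. ]
 [ 377.4 -111.9   40. ]
 [ 388.5  121.6   40. ]] [439.9   1.4  40. ]
```

```bash
python3 - <<'E'
from workcell import ctrl
from h import *
plan(ctrl,[432,-13,82.5],[.98,-.195])
E
```

```text
t 1.9 p [429.8 -41.6 192.3] yaxis [ 0.976 -0.216  0.002] z [-0.216 -0.976 -0.003] tilt [ 0.003  0.003 -1.   ] w 87.7 F [-0.4  0.9 -0.3] q [-0.13  0.22  2.09  0.    0.83  0.09]
now-frame delta mm [109.9  -4.3 -28.1]
yaw -0.022 then delta [109.9  -3.7 -28.2] z [-0.2  -0.98 -0.  ]
yaw 3.12 then delta [109.9   3.7  28.2] z [0.2  0.98 0.  ]
```

{"method": "arm_command", "body": {
  "deltas": [
    [0.01,-0.002,-0.014,-0.02],
    [0.03,-0.002,-0.014,0],
    [0.03,0,0,0],
    [0.02,0,0,0],
    [0,0,0,0]
  ],
  "hand": 0.04
}}

```text
t: 2.4
ee_pos: [429.5, -5.5, 98.6]
orientation: [1.35, 1.116, -1.342]
ft_force: [-0.1, -0.3, -1.0]
width: 51.6
```

```bash
python3 - <<'E'
from workcell import ctrl
from h import *
plan(ctrl,[432,-13,82.5],[.98,-.195])
E
```

```text
t 2.4 p [429.5  -5.5  98.6] yaxis [ 0.982 -0.186  0.002] z [-0.186 -0.982 -0.004] tilt [ 0.003  0.004 -1.   ] w 51.6 F [-0.1 -0.3 -1. ] q [-0.04  0.41  2.14  0.01  0.59  0.14]
now-frame delta mm [16.1  3.8  6.9]
yaw 0.009 then delta [16.1  3.9  6.9] z [-0.2  -0.98 -0.  ]
yaw -3.133 then delta [16.1 -3.9 -6.9] z [0.2  0.98 0.  ]
```

{"method": "arm_command", "body": {
  "deltas": [
    [0.008,0.004,0.007,0.009],
    [0.007,0,0,0],
    [0,0,0,0],
    [0,0,0,0]
  ],
  "hand": 0.03
}}

```text
t: 2.8
ee_pos: [432.3, -11.2, 83.7]
orientation: [1.354, 1.112, -1.345]
ft_force: [1.0, -0.4, -0.5]
width: 30.1
```

```bash
python3 - <<'E'
from workcell import ctrl
from h import *
plan(ctrl,[432,-13,82.5],[.98,-.195])
E
```

```text
t 2.8 p [432.3 -11.2  83.7] yaxis [ 0.982 -0.191  0.003] z [-0.191 -0.982 -0.005] tilt [ 0.004  0.004 -1.   ] w 30.1 F [ 1.  -0.4 -0.5] q [-0.06  0.44  2.14  0.01  0.55  0.13]
now-frame delta mm [1.2 0.1 1.8]
yaw 0.004 then delta [1.2 0.1 1.8] z [-0.2  -0.98 -0.  ]
yaw -3.137 then delta [ 1.2 -0.1 -1.8] z [0.2  0.98 0.  ]
```

{"method": "arm_command", "body": {
  "deltas": [
    [0.0015,0,0.001,0],
    [0,0,0,0],
    [0,0,0,0],
    [0,0,0,0],
    [0,0,0,0]
  ],
  "hand": 0.0
}}

```text
t: 3.3
ee_pos: [433.2, -12.7, 83.7]
orientation: [1.357, 1.109, -1.343]
ft_force: [-0.4, -0.7, -0.5]
width: 9.4
```

{"method": "arm_command", "body": {
  "deltas": [
    [-0.02,0,0,0],
    [-0.02,0,0,0],
    [0,0,0,0]
  ]
}}

```text
t: 3.6
ee_pos: [432.4, -12.9, 124.3]
orientation: [1.356, 1.111, -1.344]
ft_force: [0.4, 1.1, -0.8]
width: 9.6
```

```bash
cat > snap.py <<'E'
import sys
from workcell import ctrl
from h import *
import json
for n in sys.argv[2:]:
    c=ctrl.get_calibration(n);json.dump({k:np.array(v).tolist() for k,v in c.items() if k in('fx','fy','cx','cy','R','t')},open(f"{n}{sys.argv[1]}.json","w"))
    im=ctrl.get_image(n);np.save(f"{n}{sys.argv[1]}.npy",im);cv2.imwrite(f"pics/{n}{sys.argv[1]}.png",im[:,:,::-1])
E
python3 - <<'E'
from workcell import ctrl
from h import *
plan(ctrl,[432,-13,82.5],[.98,-.195])
E
python3 snap.py 2 scene
```

```text
t 3.6 p [432.4 -12.9 124.3] yaxis [ 0.981 -0.192  0.005] z [-0.192 -0.981 -0.005] tilt [ 0.006  0.004 -1.   ] w 9.6 F [ 0.4  1.1 -0.8] q [-0.06  0.36  2.13  0.01  0.65  0.13]
now-frame delta mm [41.8 -0.6  0.4]
yaw 0.003 then delta [41.8 -0.6  0.4] z [-0.2  -0.98 -0.  ]
yaw -3.139 then delta [41.8  0.6 -0.4] z [0.2  0.98 0.  ]
```

View pics/scene2.png

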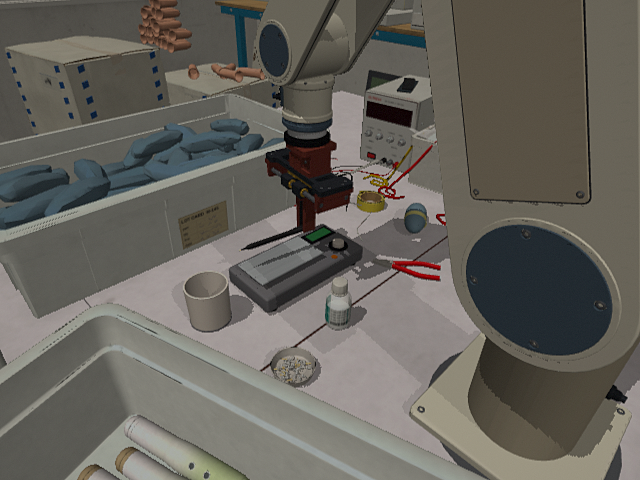

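Pen is gripped and held level at about (275,235) in the scene. I'll now tilt it in the jaws against the scale's fixed right end.

```bash
python3 - <<'E'
from workcell import ctrl
from h import *
rows(ctrl,[440,-144,105],5,[.998,-.05])
E
```

```text
[[0.0036, 0.0066, 0.0254, -0.0287], [0.0036, 0.0059, 0.0256, -0.0287], [0.0036, 0.0052, 0.0258, -0.0287], [0.0036, 0.0044, 0.0259, -0.0287], [0.0036, 0.0037, 0.026, -0.0287]]
```

{"method": "arm_command", "body": {
  "deltas": [
    [0.004,0.007,0.026,-0.029],
    [0.004,0.006,0.026,-0.029],
    [0.004,0.005,0.026,-0.029],
    [0.004,0.005,0.026,-0.029],
    [0.004,0.004,0.026,-0.029],
    [0,0,0,0]
  ]
}}

```text
t: 4.25
ee_pos: [440.3, -148.7, 97.6]
orientation: [1.243, 1.193, -1.234]
ft_force: [0.4, -0.4, 0.2]
width: 9.5
```

```bash
python3 - <<'E'
from workcell import ctrl
from h import *
plan(ctrl,[440,-144,72],[.998,-.05])
E
```

```text
t 4.25 p [ 440.3 -148.7   97.6] yaxis [ 0.999 -0.039  0.002] z [-0.039 -0.999 -0.005] tilt [ 0.002  0.005 -1.   ] w 9.5 F [ 0.4 -0.4  0.2] q [-0.35  0.45  2.07  0.01  0.63 -0.32]
now-frame delta mm [25.7 -0.5 -4.6]
yaw 0.011 then delta [25.7 -0.6 -4.6] z [-0.05 -1.   -0.01]
yaw -3.131 then delta [25.7  0.6  4.6] z [0.05 1.   0.01]
```

Go to contact, then look at the forces step by step.

{"method": "arm_command", "body": {
  "deltas": [
    [0.013,0,-0.003,0.005],
    [0.013,0,-0.002,0.005],
    [0,0,0,0]
  ]
}}

```text
t: 4.55
ee_pos: [439.5, -143.0, 69.3]
orientation: [1.253, 1.187, -1.246]
ft_force: [0.3, -1.1, 1.2]
width: 9.4
```

{"method": "arm_command", "body": {
  "deltas": [
    [0.005,0,0,0],
    [0.005,0,0,0],
    [0,0,0,0]
  ]
}}

```text
t: 4.85
ee_pos: [439.9, -142.1, 59.5]
orientation: [1.252, 1.187, -1.245]
ft_force: [-0.2, -1.7, 2.5]
width: 9.4
```

```bash
python3 snap.py 3 scene wrist; python3 - <<'E'
import cv2
a=cv2.imread("pics/scene3.png")[150:300,220:420];cv2.imwrite("pics/scene3c.png",cv2.resize(a,None,fx=4,fy=4))
E
```

```text
(no output)
```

View pics/scene3c.png

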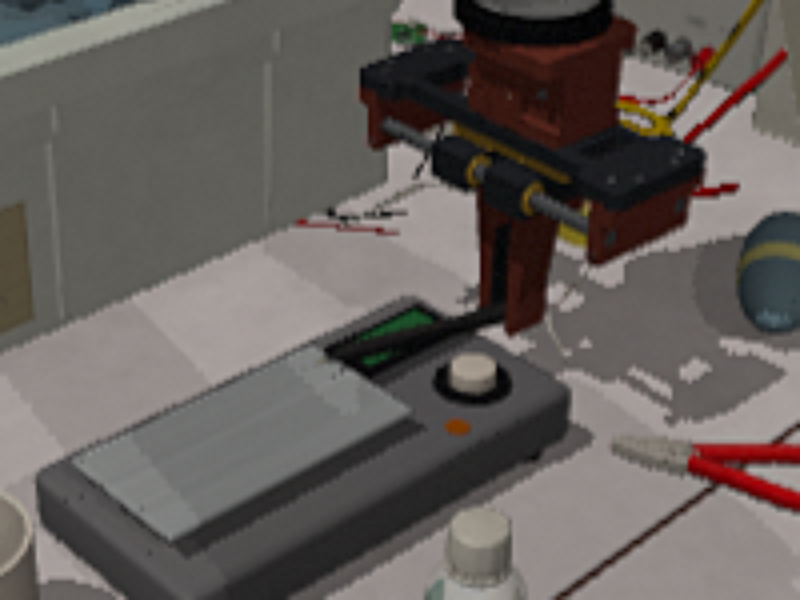

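View pics/wrist3.png

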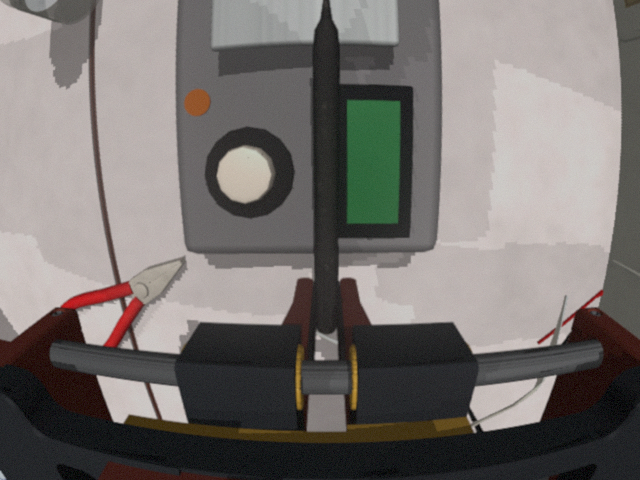

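The pen clears the button and is beginning to tilt, with forces of about 2.5 N. I'll continue down.

{"method": "arm_command", "body": {
  "deltas": [
    [0.005,0,0,0],
    [0.005,0,0,0],
    [0.004,0,0,0],
    [0.002,0,0,0],
    [0,0,0,0]
  ]
}}

```text
t: 5.45
ee_pos: [440.1, -141.0, 46.0]
orientation: [1.252, 1.186, -1.243]
ft_force: [-1.9, -3.4, 4.4]
width: 9.5
```

```bash
python3 snap.py 4 scene wrist; python3 - <<'E'
import cv2
a=cv2.imread("pics/scene4.png")[150:300,220:420];cv2.imwrite("pics/scene4c.png",cv2.resize(a,None,fx=4,fy=4))
E
```

```text
(no output)
```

View pics/scene4c.png

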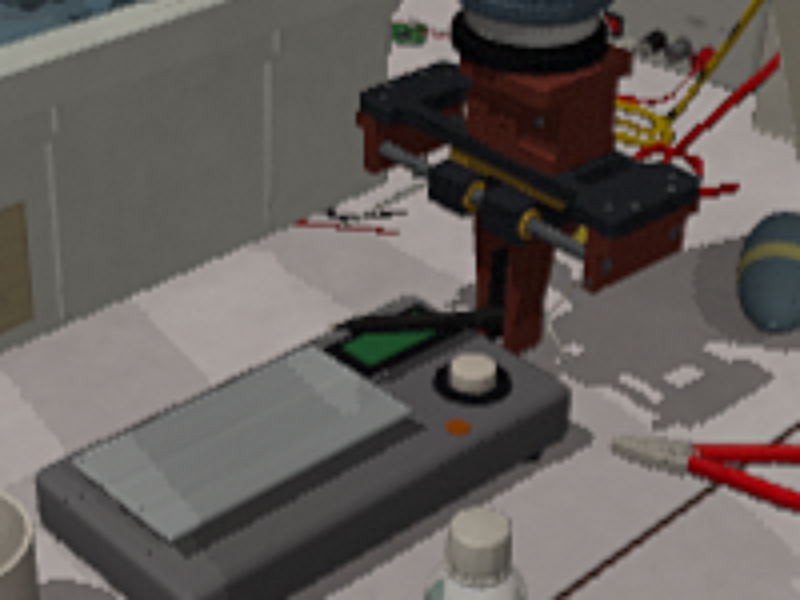

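View pics/wrist4.png

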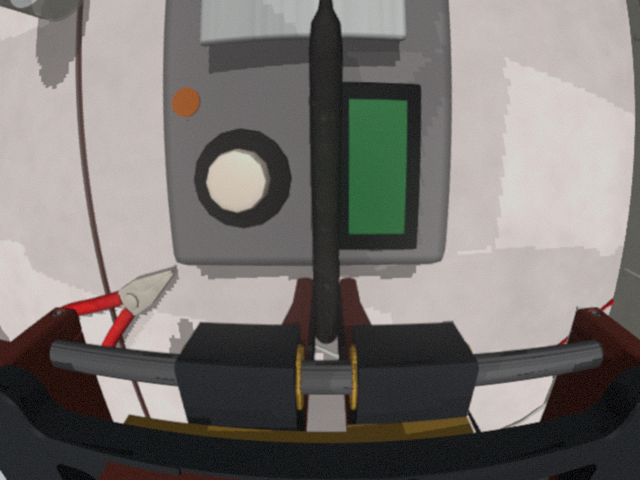

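```bash
cat >> h.py <<'E'
def onplane(cal,u,v,p,n,fish=False):
    o,d=ray(cal,u,v,fish);return o+d*((np.array(p)-o)@n)/(d@n)
E
python3 - <<'E'
from h import *
import json
c=json.load(open("scene4.json"));w=json.load(open("wrist4.json"))
n=np.array([.999,-.04,0]);p=[440,-141,22]
print(onplane(c,303.5,231.7,p,n),onplane(c,345,228,p,n))
print(onz(w,323,3,80,True),onz(w,323,3,60,True))
E
```

```text
[444.84634002 -19.96265805  80.00416666] [ 440.21689747 -135.5829856    39.57470856]
[445.1333012  -26.33803636  80.        ] [445.39684858 -18.72328443  60.        ]
```

```bash
python3 - <<'E'
from h import *
import json
c=json.load(open("scene4.json"));w=json.load(open("wrist4.json"))
print("edge",onz(w,323,264,40,True), "button",onz(w,237,181,51,True))
n=np.array([.999,-.04,0]);p=[440,-141,22]
print("butt",onplane(w,326,342,p,n,True),onz(w,326,342,30,True),onz(w,326,342,10,True))
a=cv2.imread("pics/scene4.png")[205:255,290:360];cv2.imwrite("pics/scene4d.png",cv2.resize(a,None,fx=11,fy=11,interpolation=cv2.INTER_CUBIC))
E
```

```text
edge [ 440.19809755 -116.48751992   40.        ] button [410.76419695 -79.20097717  51.        ]
butt [ 439.32789966 -157.78570598   33.41148989] [ 439.22742852 -159.86653199   30.        ] [ 438.63841233 -172.06546023   10.        ]
```

View pics/scene4d.png

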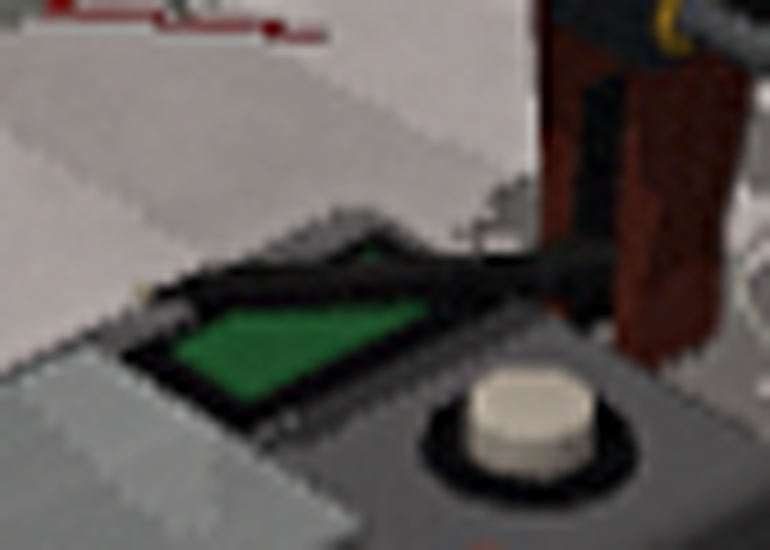

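The pen tip is at about (303,231.5) and its near part at (344,229), so it has tilted about 20–25° while also sliding up in the pads by roughly 12–15 mm. I'll keep pressing to gain more tilt.

{"method": "arm_command", "body": {
  "deltas": [
    [0.004,0,0,0],
    [0.004,0,0,0],
    [0.004,0,0,0],
    [0.002,0,0,0],
    [0,0,0,0]
  ]
}}

```text
t: 6.05
ee_pos: [441.0, -140.0, 34.8]
orientation: [1.253, 1.184, -1.241]
ft_force: [-2.3, -2.9, 4.2]
width: 9.8
```

```bash
python3 snap.py 5 scene wrist; python3 - <<'E'
import cv2
from workcell import ctrl
from h import *
plan(ctrl,[440,-144,72],[.998,-.05])
a=cv2.imread("pics/scene5.png")[195:255,290:360];cv2.imwrite("pics/scene5c.png",cv2.resize(a,None,fx=10,fy=10,interpolation=cv2.INTER_CUBIC))
E
```

```text
t 6.15 p [ 441.  -140.    34.8] yaxis [ 0.999 -0.052  0.005] z [-0.052 -0.999 -0.005] tilt [ 0.006  0.005 -1.   ] w 9.4 F [-1.6 -1.7  5.6] q [-0.34  0.57  2.09  0.01  0.48 -0.3 ]
now-frame delta mm [-37.2  -0.6   3.9]
yaw -0.002 then delta [-37.2  -0.6   3.9] z [-0.05 -1.   -0.01]
yaw 3.14 then delta [-37.2   0.6  -3.9] z [0.05 1.   0.01]
```

View pics/scene5c.png

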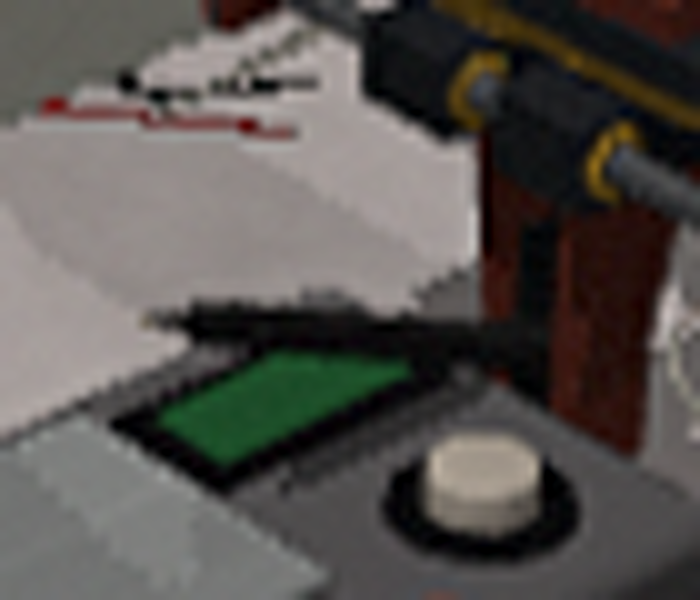

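View pics/wrist5.png

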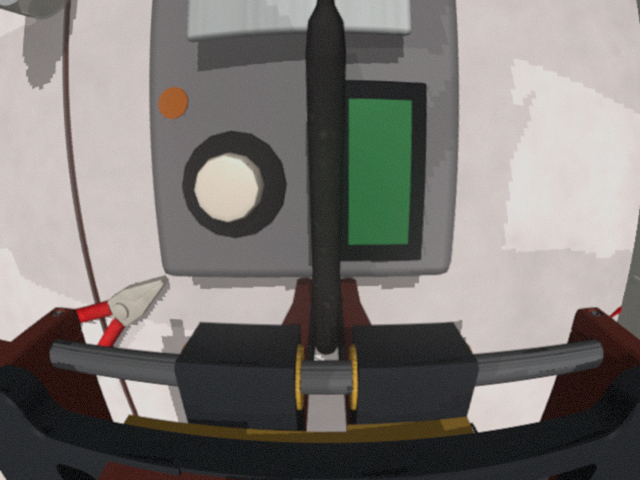

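```bash
python3 - <<'E'
from h import *
import json
n=np.array([.999,-.04,0]);p=[441,-140,22]
c=json.load(open("scene5.json"))
T=onplane(c,290+145/10,195+321/10,p,n);G=onplane(c,290+545/10,195+350/10,p,n);print(T,G,np.degrees(np.arctan2(T[2]-G[2],T[1]-G[1])))
# middle point
M=onplane(c,290+400/10,195+333/10,p,n);print(M)
# finger tip ref
print(onplane(c,290+600/10,195+455/10,[430,0,0],[1,0,0]))
w=json.load(open("wrist5.json"));print(onz(w,324,3,90,True),onz(w,324,3,80,True))
E
```

```text
[445.67042493 -23.35613735  88.42192216] [ 441.17935644 -135.52057295   34.18155992] 25.807434136589524
[442.92484826 -91.92691473  56.80840303]
[ 430.         -142.48157327    9.75992307]
[445.75891597 -33.34736198  90.        ] [445.94633717 -29.54403744  80.        ]
```

```bash
python3 - <<'E'
import cv2
a=cv2.imread("pics/top0.png")[120:180,330:450];cv2.imwrite("pics/binT.png",cv2.resize(a,None,fx=6,fy=6,interpolation=cv2.INTER_CUBIC))
a=cv2.imread("pics/scene0.png")[90:240,170:350];cv2.imwrite("pics/binS.png",cv2.resize(a,None,fx=4,fy=4,interpolation=cv2.INTER_CUBIC))
E
```

```text
(no output)
```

View pics/binT.png

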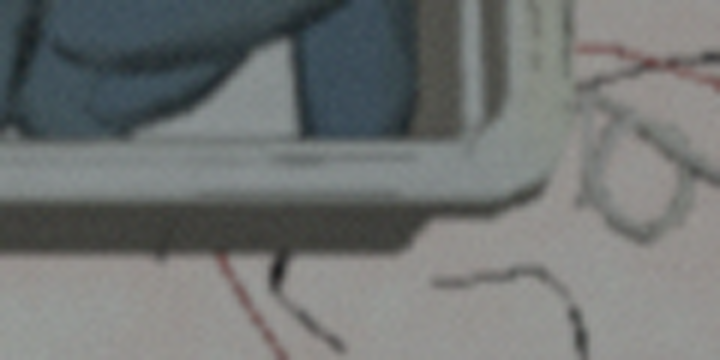

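View pics/binS.png

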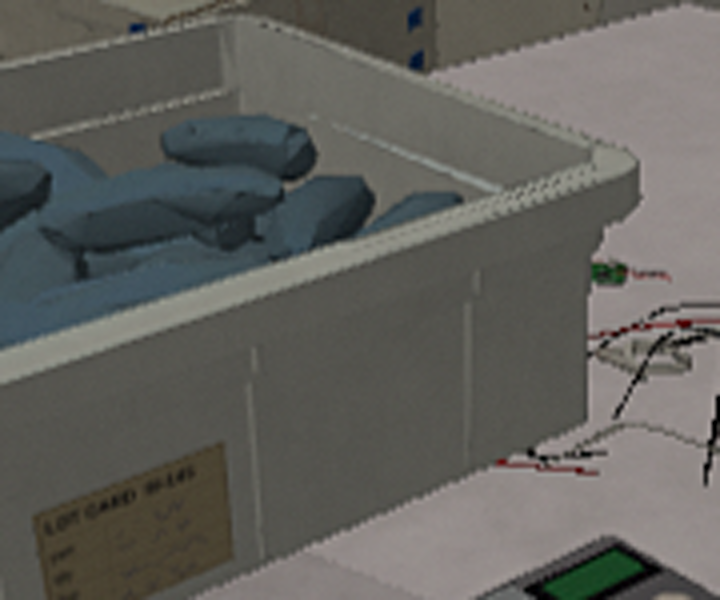

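```bash
python3 - <<'E'
from h import *
import json
from workcell import ctrl
t=ctrl.get_calibration("top");s=ctrl.get_calibration("scene")
def tri(a,b):
    o1,d1=ray(t,*a);o2,d2=ray(s,*b);k=np.linalg.lstsq(np.c_[d1,-d2],o2-o1,rcond=None)[0]
    print((o1+k[0]*d1+o2+k[1]*d2)/2,np.linalg.norm(o1+k[0]*d1-o2-k[1]*d2))
tri((422.5,150),(329.5,130));tri((397.5,161.7),(317,195))
for z in(130,150,170,190):print(z,onz(t,346.7,153.8,z), onz(t,280,155,z))
E
```

```text
[ 617.02384637 -270.9937457   170.31555045] 3.1396203629695583
[ 636.91934903 -250.0862829    -1.14581054] 2.0105176641156777
130 [ 621.89255465 -115.93589373  130.        ] [621.62765279  28.68853854 130.        ]
150 [ 616.13991712 -114.48956266  150.        ] [615.88020553  27.30121658 150.        ]
170 [ 610.38727958 -113.0432316   170.        ] [610.13275826  25.91389462 170.        ]
190 [ 604.63464205 -111.59690053  190.        ] [604.385311    24.52657266 190.        ]
```

Bin rim triangulates to z≈170 mm, front at x≈610: a good fixed edge with a long lever. I'll lift, turn the pen towards +x, and tilt it there.

{"method": "arm_command", "body": {
  "deltas": [
    [-0.04,0,0,0],
    [-0.045,0,0,0],
    [-0.045,0,0,0],
    [-0.025,0,0,0]
  ]
}}

```text
t: 6.55
ee_pos: [436.8, -138.6, 189.6]
orientation: [1.251, 1.197, -1.248]
ft_force: [-0.1, 0.1, -0.3]
width: 9.4
```

```bash
python3 - <<'E'
from workcell import ctrl
from h import *
plan(ctrl,[520,-110,190],[0,1])
rows(ctrl,[520,-110,190],11,[0,1])
E
```

```text
t 6.55 p [ 436.8 -138.6  189.6] yaxis [ 0.999 -0.051 -0.008] z [-0.052 -0.999 -0.01 ] tilt [-0.007  0.01  -1.   ] w 9.4 F [-0.1  0.1 -0.3] q [-0.34  0.27  2.03  0.01  0.85 -0.29]
now-frame delta mm [ -0.8  81.6 -32.8]
yaw -1.622 then delta [-0.8 28.6 83.2] z [ 1.   -0.   -0.01]
yaw 1.519 then delta [ -0.8 -28.6 -83.2] z [-1.   -0.    0.01]
[[-0.0001, 0.0074, -0.003, 0.1381], [-0.0001, 0.0069, -0.004, 0.1381], [-0.0001, 0.0063, -0.0049, 0.1381], [-0.0001, 0.0056, -0.0057, 0.1381], [-0.0001, 0.0047, -0.0064, 0.1381], [-0.0001, 0.0038, -0.007, 0.1381], [-0.0001, 0.0028, -0.0075, 0.1381], [-0.0001, 0.0018, -0.0078, 0.1381], [-0.0001, 0.0007, -0.008, 0.1381], [-0.0001, -0.0004, -0.008, 0.1381], [-0.0001, -0.0015, -0.0078, 0.1381]]
```

{"method": "arm_command", "body": {
  "deltas": [
    [0,0.007,-0.003,0.15],
    [0,0.007,-0.004,0.15],
    [0,0.006,-0.005,0.15],
    [0,0.005,-0.006,0.15],
    [0,0.004,-0.007,0.15],
    [0,0.003,-0.008,0.15],
    [0,0.002,-0.008,0.15],
    [0,0,-0.008,0.15],
    [0,-0.001,-0.008,0.15],
    [0,-0.002,-0.008,0.15]
  ]
}}

```text
t: 7.55
ee_pos: [512.8, -104.0, 193.6]
orientation: [2.218, 0.026, -2.222]
ft_force: [0.2, 0.1, -0.1]
width: 9.7
```

```bash
python3 - <<'E'
from workcell import ctrl
from h import *
plan(ctrl,[525,-110,160],[0,1])
E
python3 snap.py 6 wrist scene
```

```text
t 7.55 p [ 512.8 -104.   193.6] yaxis [ 0.013 -1.    -0.01 ] z [-1.    -0.013  0.002] tilt [-0.002  0.01  -1.   ] w 9.7 F [ 0.2  0.1 -0.1] q [-0.23  0.35  1.89  0.01  0.9   1.32]
now-frame delta mm [ 33.5   6.5 -12.2]
yaw -3.128 then delta [33.5 -6.3 12.3] z [ 1.  0. -0.]
yaw 0.013 then delta [ 33.5   6.3 -12.3] z [-1.  0.  0.]
```

View pics/wrist6.png

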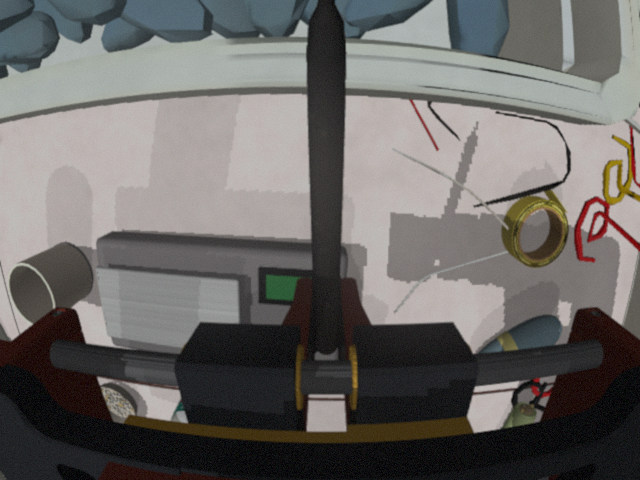

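View pics/scene6.png

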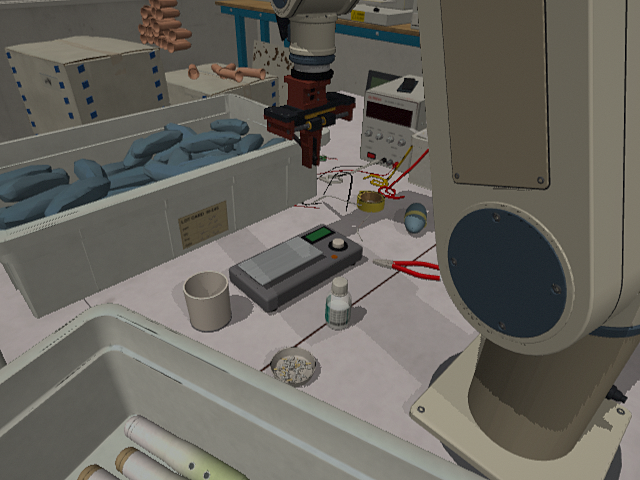

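```bash
python3 - <<'E'
from h import *
import json
w=json.load(open("wrist6.json"))
for z in (160,170):print(onz(w,300,106,z,True),onz(w,300,60,z,True))
E
```

```text
[602.53797003 -90.74690297 160.        ] [624.22448827 -90.43959619 160.        ]
[601.73809908 -91.54255614 170.        ] [622.15695079 -91.25321271 170.        ]
```

{"method": "arm_command", "body": {
  "deltas": [
    [0.02,0.006,-0.014,0.013],
    [0.02,0,0,0],
    [0.01,0,0,0],
    [0,0,0,0]
  ]
}}

```text
t: 8.05
ee_pos: [526.5, -108.8, 142.3]
orientation: [2.214, 0.036, -2.217]
ft_force: [-0.0, 0.4, 0.2]
width: 9.6
```

{"method": "arm_command", "body": {
  "deltas": [
    [0.005,0,0,0],
    [0.005,0,0,0],
    [0.005,0,0,0],
    [0.005,0,0,0],
    [0.005,0,0,0],
    [0,0,0,0]
  ]
}}

```text
t: 8.65
ee_pos: [528.9, -109.2, 119.1]
orientation: [2.22, 0.038, -2.206]
ft_force: [-1.0, -0.1, 2.7]
width: 9.4
```

```bash
python3 snap.py 7 wrist scene;python3 - <<'E'
import cv2
a=cv2.imread("pics/scene7.png")[60:210,220:380];cv2.imwrite("pics/scene7c.png",cv2.resize(a,None,fx=5,fy=4,interpolation=cv2.INTER_CUBIC))
E
```

```text
(no output)
```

View pics/wrist7.png

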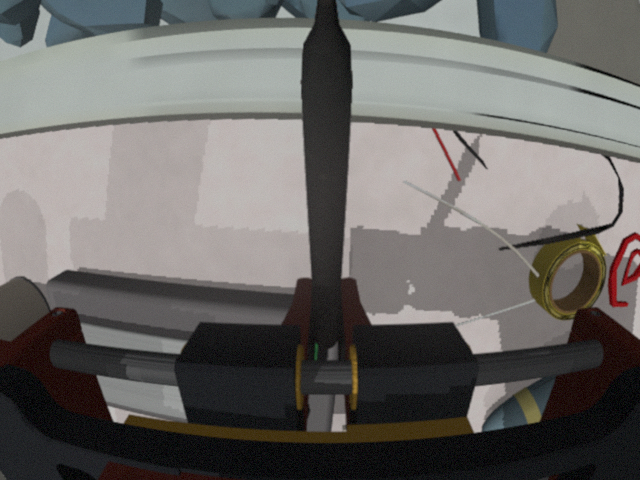

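View pics/scene7c.png

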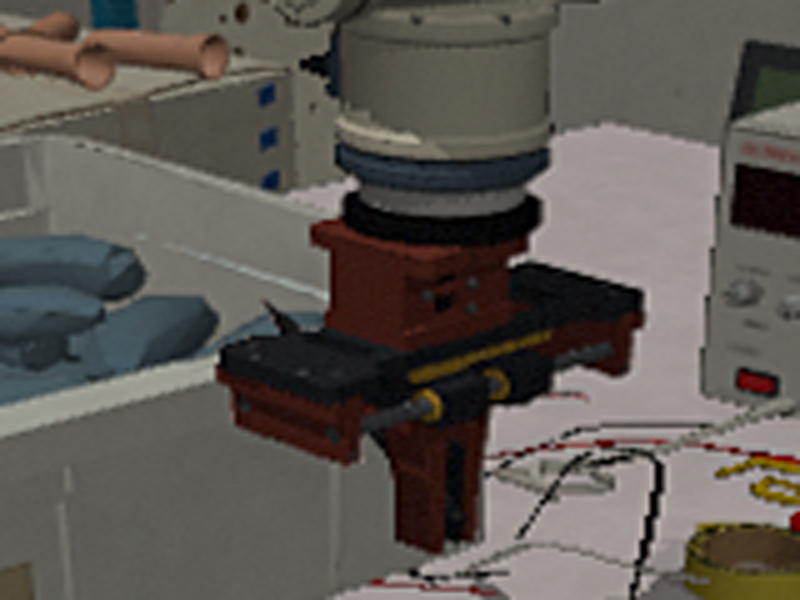

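```bash
python3 - <<'E'
from h import *
import json
c=json.load(open("scene7.json"));w=json.load(open("wrist7.json"))
T=onplane(c,273,135.5,[0,-108,0],np.array([0,1.,0]));print(T)
T2=onplane(w,325,2,[0,-108,0],np.array([0,1.,0]),True);print(onz(w,325,2,180,True),onz(w,325,2,200,True))
for g in (114,117):print(np.degrees(np.arctan2(T[2]-g,T[0]-529)),np.hypot(T[2]-g,T[0]-529))
E
```

```text
[ 629.79948731 -108.          195.13704928]
[ 633.60854525 -106.72045675  180.        ] [ 625.90104069 -107.13983161  200.        ]
38.83180988787944 129.39767157126454
37.78187942396883 127.53797517746357
```

The tip now lies at (630,-108,195), so the tilt is about 38°. Rotation is now dominating, so a bit more.

{"method": "arm_command", "body": {
  "deltas": [
    [0.005,0,0,0],
    [0.005,0,0,0],
    [0,0,0,0]
  ]
}}

```text
t: 9.05
ee_pos: [529.0, -109.1, 108.8]
orientation: [2.22, 0.038, -2.206]
ft_force: [-1.1, -0.2, 2.8]
width: 9.7
```

```bash
python3 snap.py 8 wrist scene;python3 - <<'E'
import cv2
a=cv2.imread("pics/scene8.png")[60:210,220:380];cv2.imwrite("pics/scene8c.png",cv2.resize(a,None,fx=5,fy=4,interpolation=cv2.INTER_CUBIC))
E
```

```text
(no output)
```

View pics/scene8c.png

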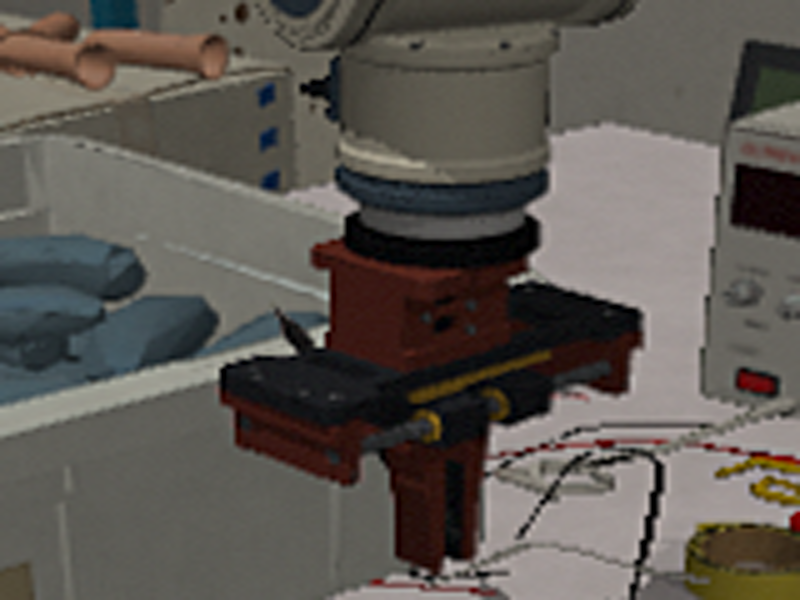

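View pics/wrist8.png

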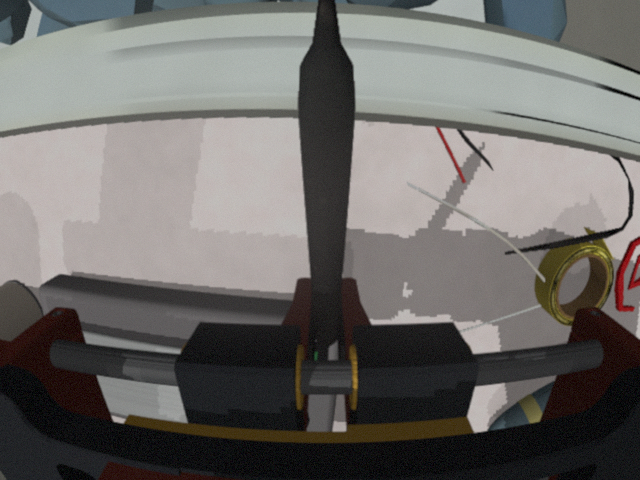

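{"method": "arm_command", "body": {
  "deltas": [
    [-0.03,0,0,0],
    [-0.03,0,0.01,0],
    [0,0,0.03,0]
  ]
}}

```text
t: 9.45
ee_pos: [489.8, -110.7, 169.2]
orientation: [2.218, 0.04, -2.207]
ft_force: [0.1, 0.1, -0.5]
width: 9.1
```

```bash
python3 - <<'E'
from workcell import ctrl
from h import *
import json
c=json.load(open("scene8.json"))
T=onplane(c,275.4,137,[0,-108,0],np.array([0,1.,0]));print(T,np.degrees(np.arctan2(T[2]-103,T[0]-529)),np.hypot(T[2]-103,T[0]-529))
plan(ctrl,[450,178,165],[.999,-.045])
rows(ctrl,[450,178,165],12,[.999,-.045])
E
```

```text
[ 622.13433782 -108.          193.98514453] 44.33122713963143 130.2010038584163
t 9.45 p [ 489.8 -110.7  169.2] yaxis [ 0.027 -1.    -0.009] z [-1.    -0.027 -0.005] tilt [ 0.005  0.009 -1.   ] w 9.1 F [ 0.1  0.1 -0.5] q [-0.25  0.36  1.96  0.01  0.82  1.28]
now-frame delta mm [   6.6 -289.6   32.1]
yaw -1.499 then delta [   6.6  -52.8 -286.6] z [-0.04 -1.   -0.01]
yaw 1.643 then delta [  6.6  52.8 286.6] z [0.04 1.   0.01]
[[0.0006, -0.0241, 0.0027, -0.1249], [0.0006, -0.0243, -0.0004, -0.1249], [0.0006, -0.024, -0.0034, -0.1249], [0.0006, -0.0234, -0.0063, -0.1249], [0.0006, -0.0225, -0.0092, -0.1249], [0.0006, -0.0211, -0.0119, -0.1249], [0.0006, -0.0195, -0.0145, -0.1249], [0.0006, -0.0175, -0.0168, -0.1249], [0.0006, -0.0153, -0.0189, -0.1249], [0.0006, -0.0128, -0.0206, -0.1249], [0.0006, -0.0102, -0.0221, -0.1249], [0.0006, -0.0073, -0.0231, -0.1249]]
```

The pen is now at about 44°. Turning back and carrying it over the beaker.

{"method": "arm_command", "body": {
  "deltas": [
    [0,-0.024,0.003,-0.125],
    [0,-0.024,0,-0.125],
    [0,-0.024,-0.003,-0.125],
    [0,-0.023,-0.006,-0.125],
    [0,-0.022,-0.009,-0.125],
    [0,-0.021,-0.012,-0.125],
    [0,-0.02,-0.014,-0.125],
    [0,-0.018,-0.017,-0.125],
    [0,-0.015,-0.019,-0.125],
    [0,-0.013,-0.021,-0.125]
  ]
}}

```text
t: 10.45
ee_pos: [444.7, 134.4, 171.1]
orientation: [1.398, 1.087, -1.388]
ft_force: [-0.1, 0.2, 0.4]
width: 9.6
```

```bash
python3 - <<'E'
from workcell import ctrl
from h import *
plan(ctrl,[450,178,165],[.999,-.045])
rows(ctrl,[450,178,150],5,[.999,-.045])
E
```

```text
t 10.45 p [444.7 134.4 171.1] yaxis [ 0.969 -0.248 -0.001] z [-0.248 -0.969 -0.009] tilt [ 0.001  0.009 -1.   ] w 9.6 F [-0.1  0.2  0.4] q [0.26 0.31 2.04 0.01 0.8  0.51]
now-frame delta mm [  6.4  -5.6 -43.5]
yaw -0.206 then delta [  6.4   3.4 -43.7] z [-0.04 -1.   -0.01]
yaw 2.936 then delta [ 6.4 -3.4 43.7] z [0.04 1.   0.01]
[[0.0043, -0.0011, -0.0087, -0.0411], [0.0043, -0.0008, -0.0087, -0.0411], [0.0043, -0.0004, -0.0087, -0.0411], [0.0043, -0.0, -0.0087, -0.0411], [0.0043, 0.0003, -0.0087, -0.0411]]
```

{"method": "arm_command", "body": {
  "deltas": [
    [0.004,-0.001,-0.009,-0.041],
    [0.004,-0.001,-0.009,-0.041],
    [0.004,0,-0.009,-0.041],
    [0.004,0,-0.008,-0.041],
    [0.004,0,-0.008,-0.041],
    [0,0,0,0]
  ]
}}

```text
t: 11.05
ee_pos: [450.1, 180.6, 148.9]
orientation: [1.238, 1.2, -1.229]
ft_force: [-0.8, -0.6, -0.6]
width: 9.7
```

```bash
python3 - <<'E'
from workcell import ctrl
from h import *
plan(ctrl,[450,178,150],[.999,-.045])
E
python3 snap.py 9 wrist scene top
python3 - <<'E'
import cv2
a=cv2.imread("pics/scene9.png")[160:340,130:310];a=cv2.resize(a,None,fx=3,fy=3,interpolation=cv2.INTER_CUBIC)
b=cv2.imread("pics/wrist9.png")
cv2.imwrite("pics/s9c.png",a)
E
```

```text
t 11.05 p [450.1 180.6 148.9] yaxis [ 0.999 -0.032 -0.001] z [-0.032 -0.999 -0.008] tilt [-0.     0.008 -1.   ] w 9.7 F [-0.8 -0.6 -0.6] q [0.35 0.37 2.01 0.01 0.76 0.38]
now-frame delta mm [-1.2  0.   2.6]
yaw 0.013 then delta [-1.2  0.   2.6] z [-0.04 -1.   -0.01]
yaw -3.128 then delta [-1.2 -0.  -2.6] z [0.04 1.   0.01]
```

View pics/wrist9.png

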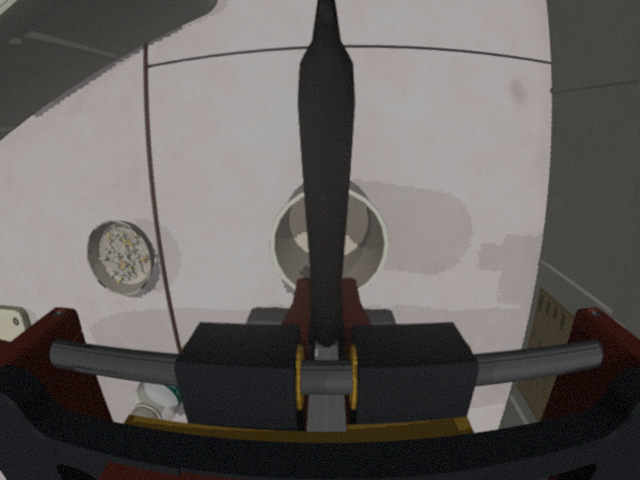

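View pics/s9c.png

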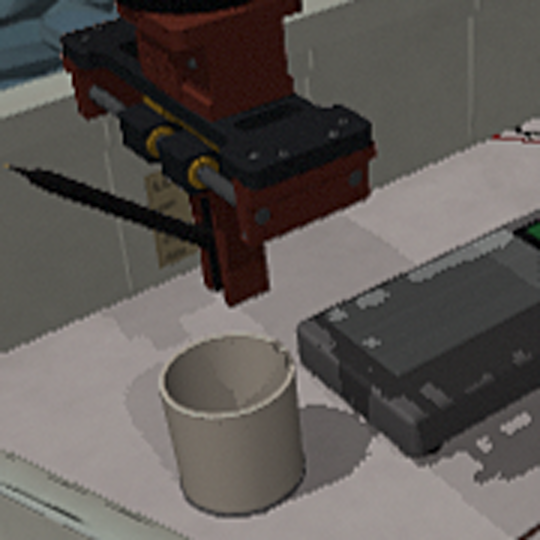

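```bash
python3 - <<'E'
from h import *
import json
c=json.load(open("scene9.json"));w=json.load(open("wrist9.json"))
L=onz(w,270,240,74,True);R=onz(w,389,240,74,True);print(L,R,(L+R)/2,np.linalg.norm(L-R))
print("far",onz(w,375,205,74,True),"far left",onz(w,290,195,74,True))
n=np.array([.999,-.032,0])
T=onplane(c,132.5,215.5,[450,180,0],n);G=onplane(c,130+207/3,160+240/3,[450,180,0],n);print(T,G)
M=onplane(c,130+100/3,160+203/3,[450,180,0],n);print(M)
print(np.degrees(np.arctan2(T[2]-M[2],T[1]-M[1])),np.degrees(np.arctan2(T[2]-G[2],T[1]-G[1])))
# rim ellipse in scene: left,right,front
for u,v in[(130+160/3,160+375/3),(130+297/3,160+368/3),(130+228/3,160+337/3),(130+228/3,160+412/3)]:print(onz(c,u,v,74))
E
```

```text
[416.88652439 197.23808687  74.        ] [488.2746693  195.06220715  74.        ] [452.58059684 196.15014701  74.        ] 71.42129714532776
far [479.74307337 216.57175641  74.        ] far left [430.41192617 223.93532207  74.        ]
[453.14897885 278.30718354 234.80501056] [450.40203585 192.5510566  157.74532426]
[451.98597929 241.9997911  200.74201495]
43.173224676403095 41.942580063481735
[471.12406142 221.49161558  74.        ]
[425.29657766 165.52270505  74.        ]
[473.84119261 177.19835851  74.        ]
[420.85541985 211.96831032  74.        ]
```

Measured beaker centre is about (452,193), and the pen leans at 42–43° with its butt over the opening. I'll lower it in.

{"method": "arm_command", "body": {
  "deltas": [
    [0.02,0.002,0,0],
    [0.025,0,0,0],
    [0.025,0,0,0],
    [0.015,0,0,0],
    [0,0,0,0]
  ]
}}

```text
t: 11.7
ee_pos: [454.4, 179.4, 64.1]
orientation: [1.247, 1.194, -1.229]
ft_force: [-0.9, 0.9, -0.4]
width: 9.5
```

```bash
python3 - <<'E'
from workcell import ctrl
from h import *
plan(ctrl,[452,181,46],[.999,-.045])
E
python3 snap.py 10 wrist scene
python3 - <<'E'
import cv2
a=cv2.imread("pics/scene10.png")[160:340,130:310];a=cv2.resize(a,None,fx=3,fy=3,interpolation=cv2.INTER_CUBIC)
cv2.imwrite("pics/s10c.png",a)
E
```

```text
t 11.7 p [454.4 179.4  64.1] yaxis [ 0.999 -0.039  0.005] z [-0.039 -0.999 -0.01 ] tilt [ 0.005  0.01  -1.   ] w 9.5 F [-0.9  0.9 -0.4] q [0.35 0.53 2.03 0.01 0.57 0.38]
now-frame delta mm [18.1 -2.6 -1.3]
yaw 0.006 then delta [18.1 -2.6 -1.3] z [-0.04 -1.   -0.01]
yaw -3.135 then delta [18.1  2.6  1.3] z [0.04 1.   0.01]
```

View pics/wrist10.png

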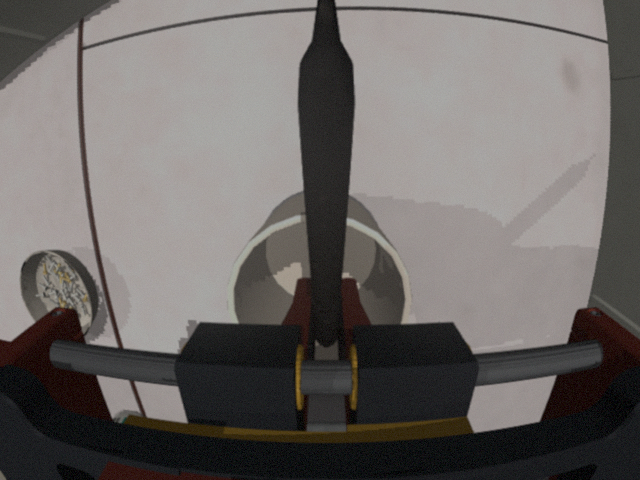

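View pics/s10c.png

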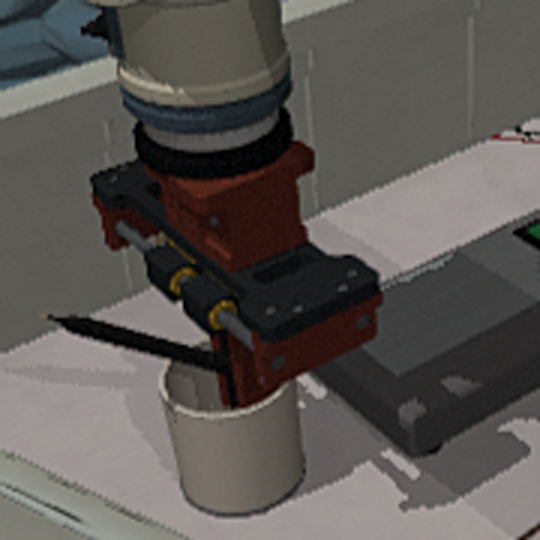

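```bash
python3 - <<'E'
from h import *
import json
w=json.load(open("wrist10.json"))
L=onz(w,230,298,74,True);R=onz(w,412,298,74,True);print(L,R,(L+R)/2)
print(onz(w,303,214,74,True),onz(w,352,220,74,True))
E
```

```text
[417.95389426 196.77050209  74.        ] [488.14964284 194.06692157  74.        ] [453.05176855 195.41871183  74.        ]
[448.16189299 228.35574755  74.        ] [465.38179151 225.5188083   74.        ]
```

{"method": "arm_command", "body": {
  "deltas": [
    [0.009,-0.002,-0.001,0],
    [0.009,0,0,0],
    [0,0,0,0]
  ]
}}

```text
t: 12.1
ee_pos: [455.1, 181.6, 48.7]
orientation: [1.253, 1.191, -1.223]
ft_force: [1.1, -0.0, 0.6]
width: 9.6
```

```bash
python3 - <<'E'
from workcell import ctrl
from h import *
plan(ctrl,[452,181,45],[.999,-.045])
E
python3 snap.py 11 scene
python3 - <<'E'
import cv2
a=cv2.imread("pics/scene11.png")[160:340,130:310];a=cv2.resize(a,None,fx=3,fy=3,interpolation=cv2.INTER_CUBIC)
cv2.imwrite("pics/s11c.png",a)
E
```

```text
t 12.1 p [455.1 181.6  48.7] yaxis [ 0.999 -0.039  0.012] z [-0.039 -0.999 -0.013] tilt [ 0.012  0.012 -1.   ] w 9.6 F [ 1.1 -0.   0.6] q [0.35 0.56 2.03 0.01 0.53 0.38]
now-frame delta mm [ 3.7 -3.2  0.8]
yaw 0.006 then delta [ 3.7 -3.2  0.8] z [-0.04 -1.   -0.01]
yaw -3.136 then delta [ 3.7  3.2 -0.8] z [0.04 1.   0.01]
```

View pics/s11c.png

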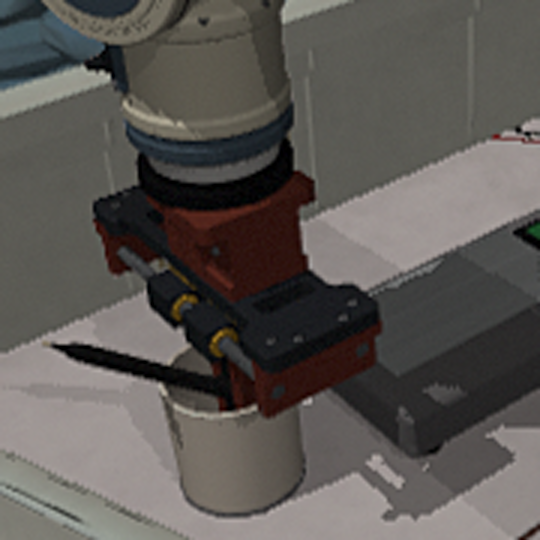

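{"method": "arm_command", "body": {
  "deltas": [
    [0.003,-0.003,0.001,0],
    [0,0,0,0]
  ]
}}

```text
t: 12.35
ee_pos: [452.3, 180.9, 46.1]
orientation: [1.253, 1.19, -1.222]
ft_force: [0.8, -0.2, -0.2]
width: 9.2
```

{"method": "arm_command", "body": {
  "deltas": [
    [0,0,0,0],
    [0,0,0,0],
    [0,0,0,0]
  ],
  "hand": 0.017
}}

```text
t: 12.65
ee_pos: [452.5, 181.0, 46.5]
orientation: [1.254, 1.19, -1.222]
ft_force: [0.3, -0.7, -0.6]
width: 17.1
```

```bash
python3 snap.py 12 scene wrist
python3 - <<'E'
import cv2
a=cv2.imread("pics/scene12.png")[160:340,130:310];a=cv2.resize(a,None,fx=3,fy=3,interpolation=cv2.INTER_CUBIC)
cv2.imwrite("pics/s12c.png",a)
E
```

```text
(no output)
```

View pics/s12c.png

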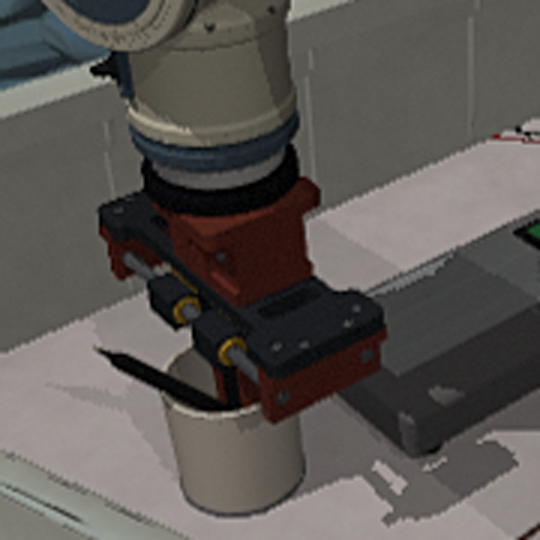

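View pics/wrist12.png

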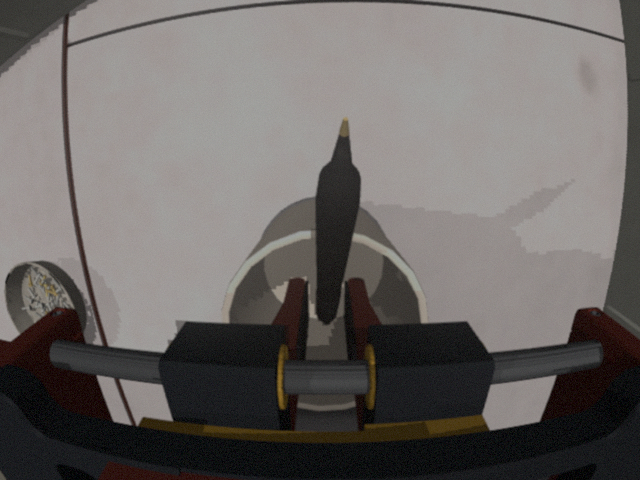

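The pen dropped in and leans on the rim away from the scale, with its tip at (345,120) in the wrist view and free between the fingers. I'll lift straight up.

{"method": "arm_command", "body": {
  "deltas": [
    [-0.01,0,0,0],
    [-0.025,0,0,0],
    [-0.04,0,0,0],
    [-0.045,0,0,0],
    [-0.02,0,0,0]
  ]
}}

```text
t: 13.25
ee_pos: [448.5, 178.4, 190.4]
orientation: [1.249, 1.193, -1.228]
ft_force: [0.4, 0.9, -0.2]
width: 16.9
```

```bash
python3 - <<'E'
from workcell import ctrl
from h import *
plan(ctrl,[411,-79,150],[.999,-.045])
E
python3 snap.py 13 scene wrist
python3 - <<'E'
import cv2
a=cv2.imread("pics/scene13.png")[160:340,130:310];a=cv2.resize(a,None,fx=3,fy=3,interpolation=cv2.INTER_CUBIC)
cv2.imwrite("pics/s13c.png",a)
E
```

```text
t 13.25 p [448.5 178.4 190.4] yaxis [ 0.999 -0.039  0.006] z [-0.039 -0.999 -0.01 ] tilt [ 0.007  0.01  -1.   ] w 16.9 F [ 0.4  0.9 -0.2] q [0.35 0.3  1.99 0.01 0.85 0.38]
now-frame delta mm [ 37.6 -27.6 259. ]
yaw 0.006 then delta [ 37.6 -26.1 259.2] z [-0.04 -1.   -0.01]
yaw -3.136 then delta [  37.6   26.1 -259.2] z [0.04 1.   0.01]
```

View pics/s13c.png

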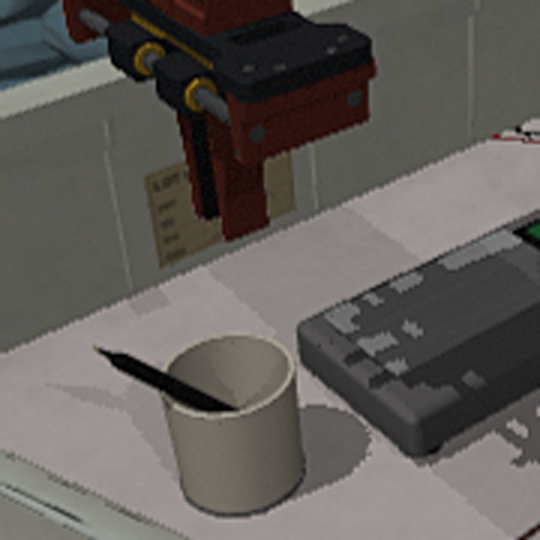

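View pics/wrist13.png

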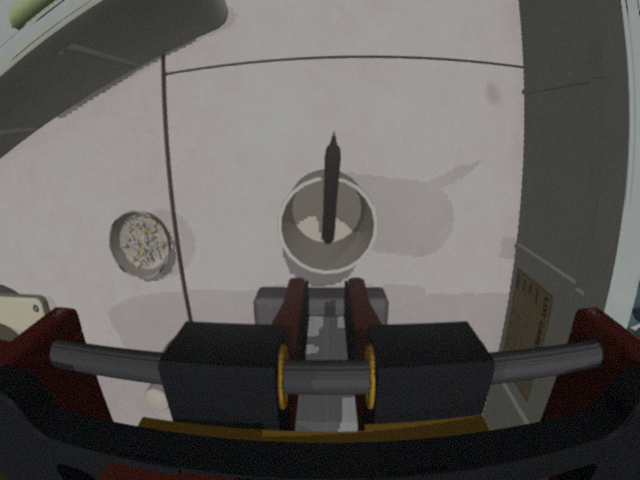

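The pen stands leaning away from the scale and the beaker hasn't moved. Next, close the fingers and move over the button.

{"method": "arm_command", "body": {
  "deltas": [
    [0.003,-0.004,0.044,0],
    [0.005,-0.004,0.044,0],
    [0.005,-0.004,0.044,0],
    [0.005,-0.004,0.044,0],
    [0.005,-0.004,0.044,0],
    [0.005,-0.004,0.036,0],
    [0,0,0,0]
  ],
  "hand": 0.0
}}

```text
t: 14.05
ee_pos: [413.0, -82.4, 155.3]
orientation: [1.248, 1.197, -1.221]
ft_force: [0.0, 0.3, -0.2]
width: 0.4
```

```bash
python3 - <<'E'
from workcell import ctrl
from h import *
plan(ctrl,[411,-79,90],[.999,-.05])
E
python3 snap.py 14 wrist
```

```text
t 14.05 p [413.  -82.4 155.3] yaxis [ 0.999 -0.033  0.009] z [-0.033 -0.999 -0.013] tilt [ 0.009  0.013 -1.   ] w 0.4 F [ 0.   0.3 -0.2] q [-0.24  0.28  2.14  0.02  0.72 -0.22]
now-frame delta mm [65.4 -2.7 -2.4]
yaw 0.017 then delta [65.4 -2.7 -2.4] z [-0.05 -1.   -0.01]
yaw -3.125 then delta [65.4  2.7  2.4] z [0.05 1.   0.01]
```

View pics/wrist14.png

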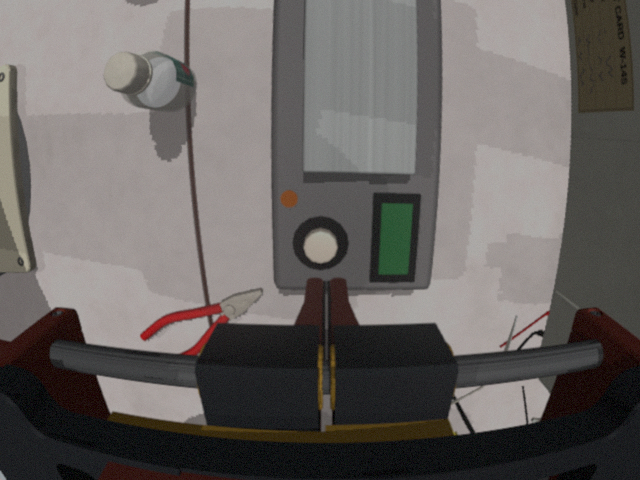

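```bash
python3 - <<'E'
from h import *
import json
w=json.load(open("wrist14.json"));print(onz(w,320.5,246,51,True))
p=np.array([onz(w,u,v,55,True) for u,v in[(304,173),(415,173)]]);print(p)
E
```

```text
[410.26998321 -78.52723307  51.        ]
[[401.47381884 -28.27916029  55.        ]
 [473.90070143 -29.86991358  55.        ]]
```

{"method": "arm_command", "body": {
  "deltas": [
    [0.03,-0.002,-0.002,0.015],
    [0.03,-0.001,-0.001,0],
    [0,0,0,0]
  ]
}}

```text
t: 14.4
ee_pos: [411.3, -75.7, 94.0]
orientation: [1.261, 1.188, -1.232]
ft_force: [-0.6, -0.2, 0.5]
width: 0.7
```

```bash
python3 - <<'E'
from workcell import ctrl
from h import *
plan(ctrl,[411,-79,71],[.999,-.05])
E
```

```text
t 14.4 p [411.3 -75.7  94. ] yaxis [ 0.999 -0.05   0.01 ] z [-0.049 -0.999 -0.014] tilt [ 0.01   0.014 -1.   ] w 0.7 F [-0.6 -0.2  0.5] q [-0.22  0.41  2.17  0.03  0.56 -0.2 ]
now-frame delta mm [22.9 -0.4  3.6]
yaw 0.001 then delta [22.9 -0.4  3.6] z [-0.05 -1.   -0.01]
yaw -3.141 then delta [22.9  0.4 -3.6] z [0.05 1.   0.01]
```

{"method": "arm_command", "body": {
  "deltas": [
    [0.007,0,0.0035,0],
    [0.007,0,0,0],
    [0,0,0,0]
  ]
}}

```text
t: 14.7
ee_pos: [412.1, -77.6, 80.2]
orientation: [1.258, 1.19, -1.229]
ft_force: [0.5, -0.8, -0.5]
width: 0.7
```

{"method": "arm_command", "body": {
  "deltas": [
    [0.003,0,0,0],
    [0.003,0,0,0],
    [0.002,0,0,0],
    [0,0,0,0]
  ]
}}

```text
t: 15.1
ee_pos: [413.2, -77.5, 73.4]
orientation: [1.259, 1.188, -1.227]
ft_force: [-0.5, -0.8, 3.4]
width: 0.4
```

{"method": "arm_command", "body": {
  "deltas": [
    [0.002,-0.001,0,0],
    [0.001,0,0,0],
    [0,0,0,0]
  ]
}}

```text
t: 15.4
ee_pos: [413.1, -77.5, 71.3]
orientation: [1.26, 1.186, -1.226]
ft_force: [-1.9, 0.5, 6.5]
width: 0.4
```

{"method": "arm_command", "body": {
  "deltas": [
    [0.001,0,0,0],
    [0.001,0,0,0],
    [0,0,0,0]
  ]
}}

```text
t: 15.7
ee_pos: [413.1, -77.5, 71.4]
orientation: [1.261, 1.185, -1.225]
ft_force: [-1.4, 1.1, 4.0]
width: 0.8
```

{"method": "arm_command", "body": {
  "deltas": [
    [0.003,0,0,0],
    [0.003,0,0,0]
  ]
}}

```text
t: 15.9
ee_pos: [413.4, -77.5, 69.6]
orientation: [1.261, 1.185, -1.225]
ft_force: [-17.6, 2.1, 81.5]
width: 0.2
```

```bash
python3 snap.py 15 scene
python3 - <<'E'
import cv2
a=cv2.imread("pics/scene15.png")[190:290,270:390];a=cv2.resize(a,None,fx=6,fy=6,interpolation=cv2.INTER_CUBIC)
cv2.imwrite("pics/s15c.png",a)
E
```

```text
(no output)
```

View pics/s15c.png

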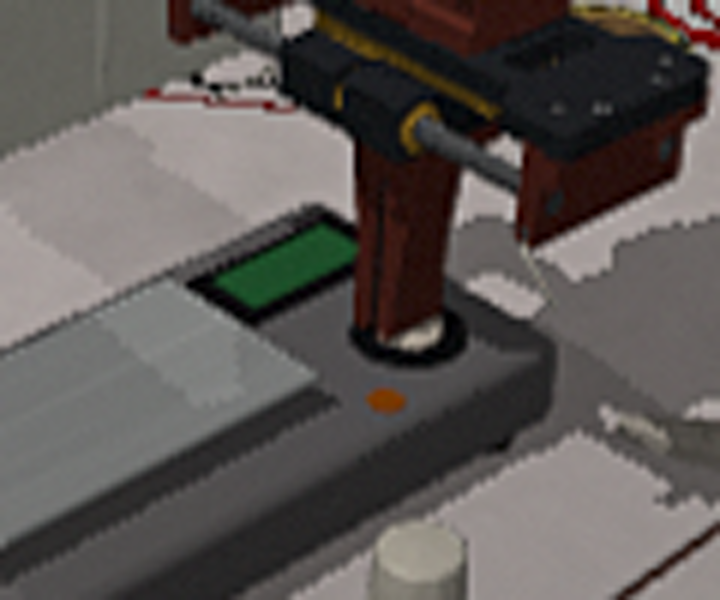

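The button is right down: it hit its stop, and the wrist force spiked to 81 N (below the 120 N limit). I'm backing off at once.

{"method": "arm_command", "body": {
  "deltas": [
    [-0.005,0,0,0],
    [-0.02,0,0,0],
    [-0.04,0,0,0],
    [-0.04,0,0,0]
  ]
}}

```text
t: 16.35
ee_pos: [408.7, -78.4, 175.8]
orientation: [1.259, 1.191, -1.229]
ft_force: [1.1, 0.2, -0.7]
width: 0.5
```

```bash
python3 - <<'E'
from workcell import ctrl
from h import *
plan(ctrl,[383,-312,200],[.86,.5])
rows(ctrl,[400,-260,220],8,[.86,.5])
E
python3 snap.py 16 scene top
python3 - <<'E'
import cv2
a=cv2.imread("pics/scene16.png")[190:290,270:390];a=cv2.resize(a,None,fx=6,fy=6,interpolation=cv2.INTER_CUBIC)
cv2.imwrite("pics/s16c.png",a)
E
```

```text
t 16.35 p [408.7 -78.4 175.8] yaxis [ 0.999 -0.047  0.009] z [-0.047 -0.999 -0.015] tilt [ 0.01   0.015 -1.   ] w 0.5 F [ 1.1  0.2 -0.7] q [-0.23  0.23  2.13  0.02  0.77 -0.2 ]
now-frame delta mm [-27.9 -14.6 234.1]
yaw -0.573 then delta [ -27.9 -139.2  188.8] z [ 0.5  -0.86 -0.01]
yaw 2.568 then delta [ -27.9  139.2 -188.8] z [-0.5   0.86  0.01]
[[-0.0059, 0.0, 0.0226, -0.0716], [-0.0059, -0.0016, 0.0226, -0.0716], [-0.0059, -0.0032, 0.0224, -0.0716], [-0.0059, -0.0048, 0.0221, -0.0716], [-0.0059, -0.0064, 0.0217, -0.0716], [-0.0059, -0.0079, 0.0212, -0.0716], [-0.0059, -0.0094, 0.0206, -0.0716], [-0.0059, -0.0109, 0.0199, -0.0716]]
```

View pics/s16c.png

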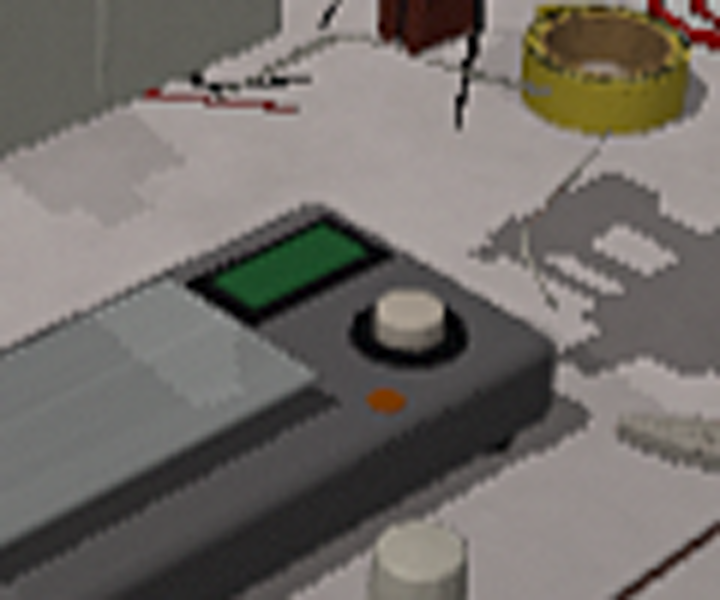

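The button is back up. Next I'll look at the sleeve pair from the wrist with the jaws turned across its waist.

```bash
python3 - <<'E'
from workcell import ctrl
from h import *
rows(ctrl,[410,-360,200],8,[.86,.5])
E
```

```text
[[-0.0031, 0.0014, 0.035, -0.0716], [-0.0031, -0.0011, 0.0351, -0.0716], [-0.0031, -0.0036, 0.0349, -0.0716], [-0.0031, -0.0061, 0.0345, -0.0716], [-0.0031, -0.0085, 0.034, -0.0716], [-0.0031, -0.0109, 0.0333, -0.0716], [-0.0031, -0.0133, 0.0324, -0.0716], [-0.0031, -0.0156, 0.0314, -0.0716]]
```

{"method": "arm_command", "body": {
  "deltas": [
    [-0.003,0.001,0.035,-0.072],
    [-0.003,-0.001,0.035,-0.072],
    [-0.003,-0.004,0.035,-0.072],
    [-0.003,-0.006,0.035,-0.072],
    [-0.003,-0.009,0.034,-0.072],
    [-0.003,-0.011,0.033,-0.072],
    [-0.003,-0.013,0.032,-0.072],
    [-0.003,-0.016,0.031,-0.072],
    [0,0,0,0]
  ],
  "hand": 0.0878
}}

```text
t: 17.35
ee_pos: [409.9, -369.3, 193.6]
orientation: [0.806, 1.412, -0.771]
ft_force: [-0.0, 0.8, -0.5]
width: 68.9
```

```bash
python3 - <<'E'
from workcell import ctrl
from h import *
plan(ctrl,[383,-312,200],[.86,.5])
E
python3 snap.py 17 wrist
```

```text
t 17.35 p [ 409.9 -369.3  193.6] yaxis [0.849 0.529 0.024] z [ 0.529 -0.849 -0.002] tilt [ 0.019  0.014 -1.   ] w 68.9 F [-0.   0.8 -0.5] q [-0.77  0.39  1.84  0.03  0.91 -1.34]
now-frame delta mm [ -6.1   7.6 -62.8]
yaw 0.03 then delta [ -6.1   5.7 -63. ] z [ 0.5  -0.86 -0.  ]
yaw -3.111 then delta [-6.1 -5.7 63. ] z [-0.5   0.86  0.  ]
```

View pics/wrist17.png

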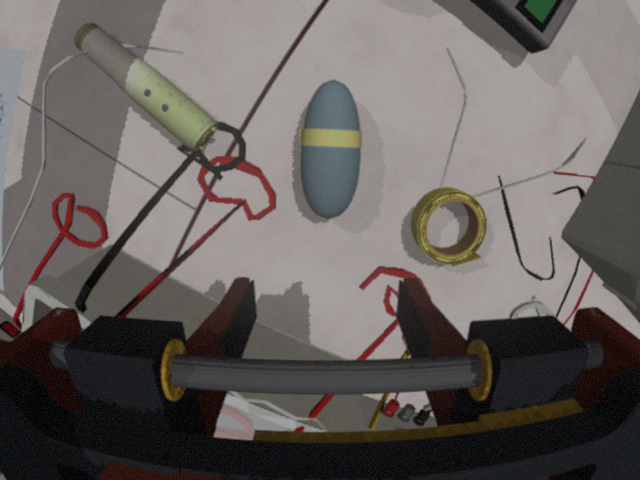

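```bash
python3 - <<'E'
from h import *
import json
np.set_printoptions(precision=1,suppress=True)
w=json.load(open("wrist17.json"))
im=np.load("wrist17.npy").astype(int)
m=np.zeros((480,640),np.uint8);s=im[60:240,280:400]
m[60:240,280:400]=((s[:,:,2]-s[:,:,0]>15)|((s[:,:,0]-s[:,:,2]>40))).astype(np.uint8)
m=cv2.morphologyEx(m,cv2.MORPH_CLOSE,np.ones((5,5)));m=cv2.morphologyEx(m,cv2.MORPH_OPEN,np.ones((3,3)))
cn=max(cv2.findContours(m,0,1)[0],key=cv2.contourArea)[:,0]
print(cn.min(0),cn.max(0))
for z in(15,20):
    W=np.array([onz(w,u,v,z,True)[:2] for u,v in cn],np.float32)
    r=cv2.minAreaRect(W);print(r)
    mean,ev=cv2.PCACompute(cv2.boxPoints(r),None)[:2];print(W.mean(0))
    M=cv2.moments(W.reshape(-1,1,2));print(M['m10']/M['m00'],M['m01']/M['m00'])
    vx,vy,_,_=cv2.fitLine(W,cv2.DIST_L2,0,.01,.01).ravel();print("axis",vx,vy)
print("band",onz(w,331,138,41,True),onz(w,302,136,20,True),onz(w,361,141,20,True))
E
```

```text
[299  81] [359 212]
((381.603271484375, -307.9335021972656), (50.32807922363281, 111.82020568847656), 40.74343490600586)
[ 381.2 -308.6]
382.2925249158087 -307.63794972910256
axis 0.5211173 -0.85348505
((381.37579345703125, -307.9141845703125), (49.532554626464844, 110.0527114868164), 40.74345397949219)
[ 381.  -308.5]
382.05407138611343 -307.6233078399273
axis 0.5211173 -0.85348505
band [ 376.4 -301.8   41. ] [ 355.8 -312.6   20. ] [ 399.5 -290.2   20. ]
```

```bash
python3 - <<'E'
import cv2
a=cv2.imread("pics/wrist17.png")[60:240,260:400];cv2.imwrite("pics/w17c.png",cv2.resize(a,None,fx=3.3,fy=3.3,interpolation=cv2.INTER_CUBIC))
E
```

```text
(no output)
```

View pics/w17c.png

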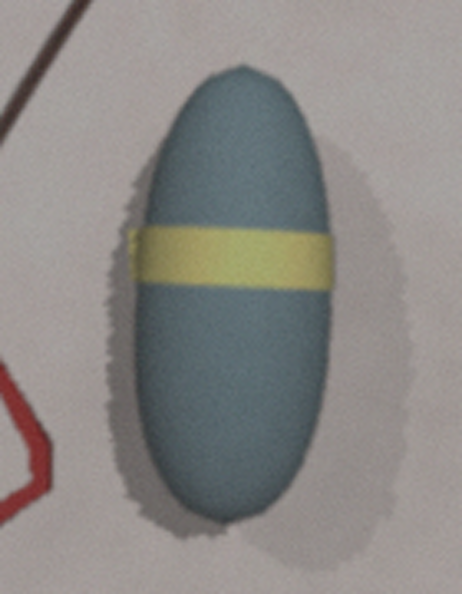

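```bash
python3 - <<'E'
from h import *
import json
from workcell import ctrl
w=json.load(open("wrist17.json"))
f=lambda u,v,z:onz(w,u,v,z,True)
A=f(333.6,80,18);B=f(329.1,218.2,18);print(A,B,np.linalg.norm(A-B),(A+B)/2,(A-B)/np.linalg.norm(A-B))
L=f(301.2,160,20);R=f(359.4,160,20);print(L,R,np.linalg.norm(L-R))
print("band",f(331,138,40))
R0=-np.array(w['R']).T@w['t'];print("cam",R0)
t=ctrl.get_calibration("top")
for z in(18,):
  g=lambda x,y:onz(t,380+(x+.5)/5-.5,190+(y+.5)/5-.5,z)
  A=g(370,306);B=g(144,442);print(g(366,312),g(146,435),(g(366,312)+g(146,435))/2,np.linalg.norm(g(366,312)-g(146,435)))
plan(ctrl,[381,-306.5,100],[.855,.52])
E
```

```text
[ 352.85228926 -258.44439459   18.        ] [ 412.31059237 -360.5325637    18.        ] 118.14095005877982 [ 382.58144081 -309.48847915   18.        ] [-0.50328276  0.86412179  0.        ]
[ 365.7748245  -330.13259146   20.        ] [ 407.00867442 -304.38108638   20.        ] 48.61450805755183
band [ 376.46887175 -301.78734954   40.        ]
cam [ 367.20661101 -306.71143989  331.3257786 ]
[ 411.96067276 -368.43059423   18.        ] [ 356.26321533 -261.80931614   18.        ] [ 384.11194404 -315.11995518   18.        ] 120.2925754398858
t 17.4 p [ 409.2 -367.   193. ] yaxis [0.849 0.527 0.023] z [ 0.527 -0.85  -0.005] tilt [ 0.017  0.016 -1.   ] w 73.2 F [0.2 1.  0.8] q [-0.77  0.39  1.84  0.03  0.91 -1.34]
now-frame delta mm [ 93.4   5.8 -65.9]
yaw 0.009 then delta [ 93.4   5.2 -65.9] z [ 0.52 -0.85 -0.  ]
yaw -3.132 then delta [93.4 -5.2 65.9] z [-0.52  0.85  0.  ]
```

{"method": "arm_command", "body": {
  "deltas": [
    [0.01,0.002,-0.022,-0.012],
    [0.02,0.002,-0.022,-0.012],
    [0.03,0.001,-0.022,0],
    [0.03,0,0,0],
    [0,0,0,0]
  ],
  "hand": 0.074
}}

```text
t: 17.9
ee_pos: [376.0, -299.1, 98.1]
orientation: [0.795, 1.425, -0.756]
ft_force: [0.8, -0.6, 0.8]
width: 73.8
```

```bash
python3 - <<'E'
from workcell import ctrl
from h import *
plan(ctrl,[380.5,-306,31],[.864,.503])
E
python3 snap.py 18 wrist scene
```

```text
t 17.9 p [ 376.  -299.1   98.1] yaxis [0.839 0.544 0.023] z [ 0.544 -0.839 -0.009] tilt [ 0.014  0.02  -1.   ] w 73.8 F [ 0.8 -0.6  0.8] q [-0.71  0.46  2.03  0.04  0.65 -1.32]
now-frame delta mm [67.  -1.5  8.8]
yaw 0.048 then delta [67.  -1.1  8.9] z [ 0.5  -0.86 -0.01]
yaw -3.093 then delta [67.   1.1 -8.9] z [-0.5   0.86  0.01]
```

View pics/wrist18.png

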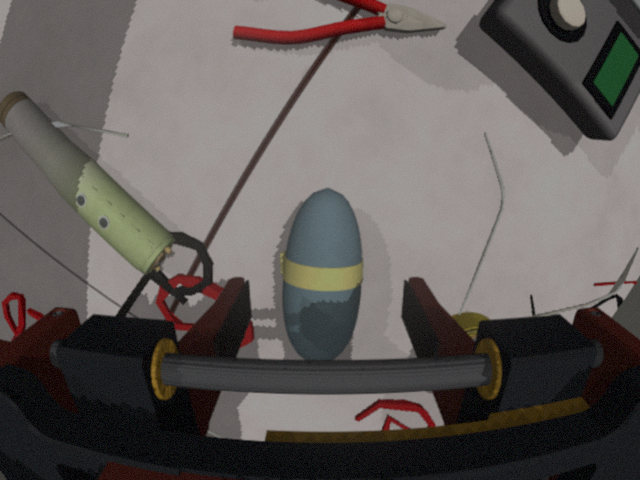

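The sleeve pair is centred between the open fingers, with the band at (322,274). Descending.

{"method": "arm_command", "body": {
  "deltas": [
    [0.015,-0.001,0.005,0.024],
    [0.02,0,0.004,0.024],
    [0.018,0,0,0],
    [0.01,0,0,0],
    [0,0,0,0]
  ]
}}

```text
t: 18.5
ee_pos: [388.8, -312.1, 43.1]
orientation: [0.829, 1.393, -0.795]
ft_force: [-0.0, 0.2, 0.4]
width: 74.0
```

```bash
python3 - <<'E'
from workcell import ctrl
from h import *
plan(ctrl,[380.5,-306,32],[.864,.503])
E
```

```text
t 18.5 p [ 388.8 -312.1   43.1] yaxis [0.865 0.501 0.028] z [ 0.501 -0.865  0.006] tilt [ 0.028  0.009 -1.   ] w 74.0 F [-0.   0.2  0.4] q [-0.71  0.58  2.02  0.05  0.53 -1.28]
now-frame delta mm [10.9 -4.4 -9.5]
yaw -0.002 then delta [10.9 -4.4 -9.6] z [ 0.5  -0.86  0.01]
yaw 3.139 then delta [10.9  4.4  9.6] z [-0.5   0.86 -0.01]
```

{"method": "arm_command", "body": {
  "deltas": [
    [0.003,-0.004,-0.008,0],
    [0.004,0,0,0],
    [0.003,0,0,0],
    [0,0,0,0]
  ]
}}

```text
t: 18.9
ee_pos: [382.2, -307.7, 35.1]
orientation: [0.828, 1.388, -0.795]
ft_force: [-1.4, 0.4, -1.3]
width: 73.8
```

```bash
python3 - <<'E'
from workcell import ctrl
from h import *
plan(ctrl,[380.5,-306,32],[.864,.503])
E
```

```text
t 18.9 p [ 382.2 -307.7   35.1] yaxis [0.865 0.501 0.03 ] z [ 0.501 -0.865  0.01 ] tilt [ 0.031  0.006 -1.   ] w 73.8 F [-1.4  0.4 -1.3] q [-0.72  0.59  2.04  0.05  0.5  -1.29]
now-frame delta mm [ 3.  -0.7 -2.4]
yaw -0.003 then delta [ 3.  -0.7 -2.4] z [ 0.5  -0.86  0.01]
yaw 3.139 then delta [3.  0.7 2.4] z [-0.5   0.86 -0.01]
```

{"method": "arm_command", "body": {
  "deltas": [
    [0.003,-0.001,-0.002,0],
    [0,0,0,0],
    [0,0,0,0]
  ]
}}

```text
t: 19.2
ee_pos: [380.6, -306.6, 32.2]
orientation: [0.828, 1.388, -0.795]
ft_force: [0.3, -0.0, 0.3]
width: 73.9
```

{"method": "arm_command", "body": {
  "deltas": [
    [0,0,0,0],
    [0,0,0,0],
    [0,0,0,0],
    [0,0,0,0],
    [0,0,0,0],
    [0,0,0,0]
  ],
  "hand": 0.03
}}

```text
t: 19.8
ee_pos: [380.7, -306.8, 32.3]
orientation: [0.828, 1.387, -0.795]
ft_force: [0.6, -0.2, 0.2]
width: 38.0
```

```bash
python3 - <<'E'
from workcell import ctrl
from h import *
plan(ctrl,[380.5,-306,130],[.864,.503])
E
python3 snap.py 19 wrist
```

```text
t 19.8 p [ 380.7 -306.8   32.3] yaxis [0.865 0.501 0.03 ] z [ 0.501 -0.866  0.011] tilt [ 0.032  0.005 -0.999] w 38.0 F [ 0.6 -0.2  0.2] q [-0.72  0.6   2.04  0.05  0.49 -1.29]
now-frame delta mm [-97.6   3.1   0.3]
yaw -0.003 then delta [-97.6   3.1   0.3] z [ 0.5  -0.86  0.01]
yaw 3.139 then delta [-97.6  -3.1  -0.3] z [-0.5   0.86 -0.01]
```

View pics/wrist19.png

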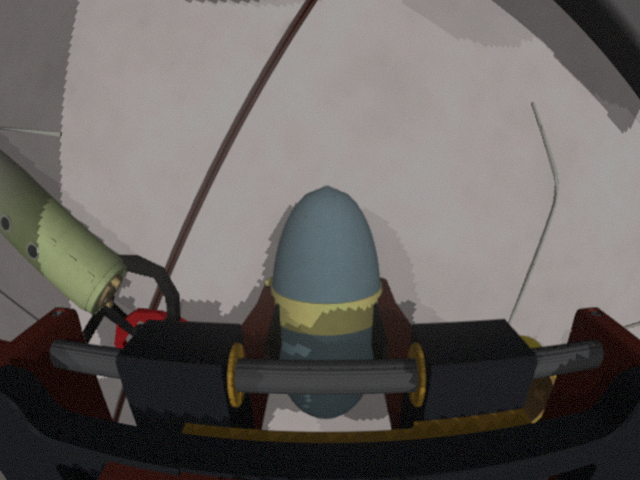

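Gripped at 38.0 mm as expected. Lifting, then carrying it over the pan while turning it lengthwise.

{"method": "arm_command", "body": {
  "deltas": [
    [-0.01,0,0,0],
    [-0.03,0,0,0],
    [-0.04,0,0,0],
    [-0.03,0,0,0],
    [-0.01,0,0,0]
  ]
}}

```text
t: 20.35
ee_pos: [375.3, -306.1, 155.9]
orientation: [0.83, 1.393, -0.795]
ft_force: [0.7, 0.4, -1.0]
width: 38.5
```

```bash
python3 - <<'E'
from workcell import ctrl
from h import *
plan(ctrl,[441.5,44,160],[.9987,-.05])
rows(ctrl,[435,25,165],12,[.9987,-.05])
E
```

```text
t 20.35 p [ 375.3 -306.1  155.9] yaxis [0.865 0.501 0.028] z [ 0.501 -0.866  0.006] tilt [ 0.027  0.009 -1.   ] w 38.5 F [ 0.7  0.4 -1. ] q [-0.72  0.35  2.01  0.04  0.76 -1.27]
now-frame delta mm [   0.9  232.7 -269.9]
yaw 0.575 then delta [   0.9   48.6 -353. ] z [-0.05 -1.   -0.01]
yaw -2.567 then delta [  0.9 -48.6 353. ] z [0.05 1.   0.01]
[[-0.0004, 0.0181, -0.0214, 0.0479], [-0.0004, 0.0171, -0.0222, 0.0479], [-0.0004, 0.016, -0.023, 0.0479], [-0.0004, 0.0149, -0.0238, 0.0479], [-0.0004, 0.0137, -0.0245, 0.0479], [-0.0004, 0.0125, -0.0251, 0.0479], [-0.0004, 0.0113, -0.0257, 0.0479], [-0.0004, 0.0101, -0.0262, 0.0479], [-0.0004, 0.0088, -0.0266, 0.0479], [-0.0004, 0.0075, -0.027, 0.0479], [-0.0004, 0.0062, -0.0273, 0.0479], [-0.0004, 0.0049, -0.0276, 0.0479]]
```

{"method": "arm_command", "body": {
  "deltas": [
    [0,0.018,-0.021,0.048],
    [0,0.017,-0.022,0.048],
    [0,0.016,-0.023,0.048],
    [0,0.015,-0.024,0.048],
    [0,0.014,-0.024,0.048],
    [0,0.012,-0.025,0.048],
    [0,0.011,-0.026,0.048],
    [0,0.01,-0.026,0.048],
    [0,0.009,-0.026,0.048],
    [0,0.007,-0.02,0.048]
  ]
}}

```text
t: 21.35
ee_pos: [427.0, -31.8, 158.6]
orientation: [1.212, 1.202, -1.172]
ft_force: [-0.2, 1.0, -1.1]
width: 38.5
```

```bash
python3 - <<'E'
from workcell import ctrl
from h import *
plan(ctrl,[441.5,44,150],[.9987,-.05])
rows(ctrl,[441.5,44,150],5,[.9987,-.05])
E
```

```text
t 21.35 p [427.  -31.8 158.6] yaxis [0.999 0.02  0.028] z [ 0.02  -1.    -0.005] tilt [ 0.028  0.006 -1.   ] w 38.5 F [-0.2  1.  -1.1] q [-0.11  0.27  2.13  0.01  0.71 -0.14]
now-frame delta mm [  9.4  15.8 -75.5]
yaw 0.07 then delta [  9.4  10.5 -76.4] z [-0.05 -1.   -0.01]
yaw -3.072 then delta [  9.4 -10.5  76.4] z [0.05 1.   0.01]
[[0.0019, 0.0032, -0.0151, 0.0139], [0.0019, 0.0029, -0.0151, 0.0139], [0.0019, 0.0027, -0.0152, 0.0139], [0.0019, 0.0025, -0.0152, 0.0139], [0.0019, 0.0023, -0.0153, 0.0139]]
```

{"method": "arm_command", "body": {
  "deltas": [
    [0.002,0.003,-0.015,0.014],
    [0.002,0.003,-0.015,0.014],
    [0.002,0.003,-0.015,0.014],
    [0.002,0.002,-0.014,0.014],
    [0.002,0.002,-0.01,0.014],
    [0,0,0,0],
    [0,0,0,0]
  ]
}}

```text
t: 22.05
ee_pos: [438.4, 42.8, 146.0]
orientation: [1.26, 1.174, -1.226]
ft_force: [0.1, -1.2, -1.4]
width: 38.6
```

```bash
python3 - <<'E'
from workcell import ctrl
from h import *
plan(ctrl,[441.5,44,100],[.9987,-.05])
E
python3 snap.py 20 wrist scene top
```

```text
t 22.05 p [438.4  42.8 146. ] yaxis [ 0.999 -0.049  0.022] z [-0.049 -0.999 -0.007] tilt [ 0.022  0.006 -1.   ] w 38.6 F [ 0.1 -1.2 -1.4] q [0.07 0.32 2.11 0.01 0.69 0.11]
now-frame delta mm [46.  2. -1.]
yaw 0.001 then delta [46.  2. -1.] z [-0.05 -1.   -0.01]
yaw -3.141 then delta [46. -2.  1.] z [0.05 1.   0.01]
```

View pics/wrist20.png

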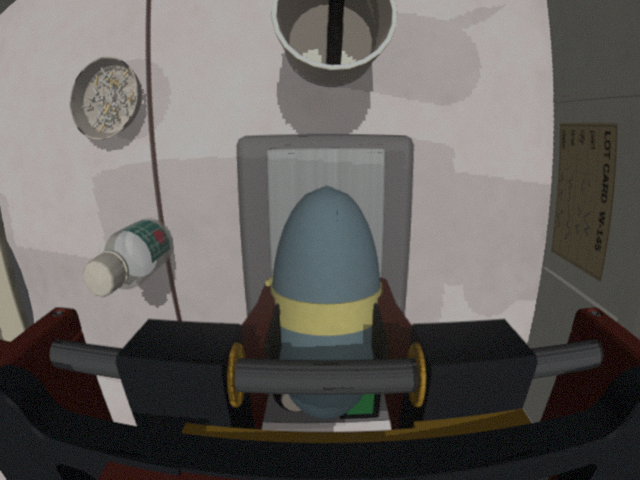

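View pics/scene20.png

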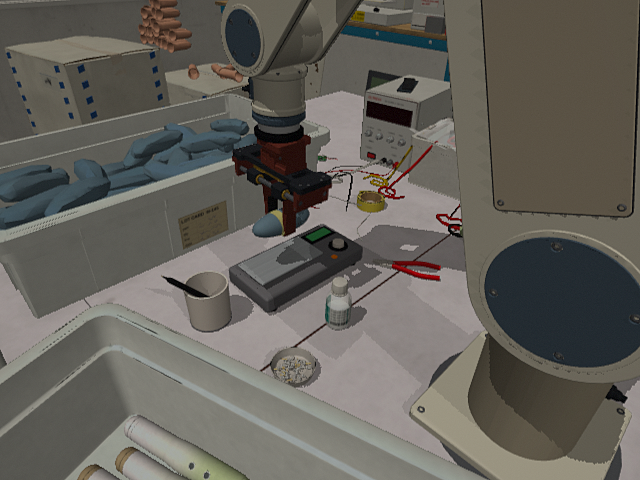

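```bash
python3 - <<'E'
from h import *
import json
w=json.load(open("wrist20.json"));f=lambda u,v:onz(w,u,v,55,True)
print(f(268,149),f(384,149),f(267,195),f(386,195))
print("sleeve tip at z~130",onz(w,326,186,134,True))
a=cv2.imread("pics/wrist20.png")[120:260,220:430];cv2.imwrite("pics/w20c.png",cv2.resize(a,None,fx=3.5,fy=3.5,interpolation=cv2.INTER_CUBIC))
E
```

```text
[408.20939201 113.55052527  55.        ] [479.52092862 110.06766483  55.        ] [405.51803512  84.90890581  55.        ] [480.09033909  81.07170045  55.        ]
sleeve tip at z~130 [441.39779494  98.55143919 134.        ]
```

View pics/w20c.png

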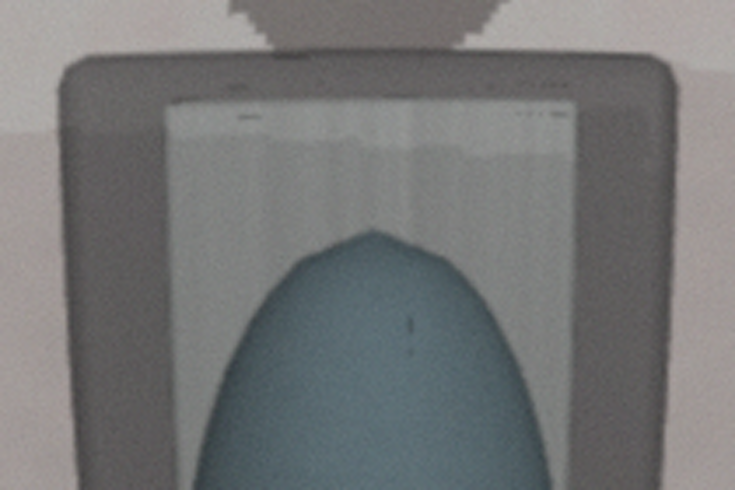

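Sleeve axis lines up with the pan; it needs about 2 mm in x and 1.5 mm in y, then a gentle descent.

{"method": "arm_command", "body": {
  "deltas": [
    [0.015,0.001,-0.001,0],
    [0.02,0,0,0],
    [0.01,0,0,0],
    [0.004,0,0,0],
    [0,0,0,0]
  ]
}}

```text
t: 22.7
ee_pos: [441.9, 41.6, 96.9]
orientation: [1.265, 1.17, -1.226]
ft_force: [-0.5, 0.4, -1.0]
width: 38.4
```

```bash
python3 - <<'E'
from workcell import ctrl
from h import *
plan(ctrl,[441.2,44.2,87.3],[.9987,-.05])
E
```

```text
t 22.7 p [441.9  41.6  96.9] yaxis [ 0.998 -0.053  0.025] z [-0.053 -0.999 -0.007] tilt [ 0.026  0.006 -1.   ] w 38.4 F [-0.5  0.4 -1. ] q [0.06 0.42 2.13 0.01 0.57 0.11]
now-frame delta mm [ 9.6 -1.1 -2.4]
yaw -0.003 then delta [ 9.6 -1.1 -2.4] z [-0.05 -1.   -0.01]
yaw 3.139 then delta [9.6 1.1 2.4] z [0.05 1.   0.01]
```

{"method": "arm_command", "body": {
  "deltas": [
    [0.004,-0.001,-0.003,0],
    [0.003,0,0,0],
    [0,0,0,0],
    [0,0,0,0]
  ]
}}

```text
t: 23.1
ee_pos: [442.1, 45.0, 90.7]
orientation: [1.266, 1.168, -1.224]
ft_force: [0.9, -0.3, -0.5]
width: 38.2
```

```bash
python3 - <<'E'
from workcell import ctrl
from h import *
plan(ctrl,[441.2,44.2,87.3],[.9987,-.05])
E
```

```text
t 23.1 p [442.1  45.   90.7] yaxis [ 0.998 -0.053  0.028] z [-0.053 -0.999 -0.008] tilt [ 0.028  0.006 -1.   ] w 38.2 F [ 0.9 -0.3 -0.5] q [0.07 0.43 2.13 0.01 0.55 0.12]
now-frame delta mm [ 3.4 -0.9  0.8]
yaw -0.003 then delta [ 3.4 -0.9  0.8] z [-0.05 -1.   -0.01]
yaw 3.139 then delta [ 3.4  0.9 -0.8] z [0.05 1.   0.01]
```

{"method": "arm_command", "body": {
  "deltas": [
    [0.001,-0.001,0.001,0],
    [0.001,0,0,0],
    [0,0,0,0]
  ]
}}

```text
t: 23.4
ee_pos: [441.3, 44.0, 89.0]
orientation: [1.267, 1.167, -1.223]
ft_force: [-0.1, 0.3, -1.2]
width: 38.3
```

{"method": "arm_command", "body": {
  "deltas": [
    [0.001,0,0,0],
    [0,0,0,0]
  ]
}}

```text
t: 23.6
ee_pos: [441.5, 44.0, 88.1]
orientation: [1.267, 1.167, -1.223]
ft_force: [-0.6, -0.8, 0.0]
width: 38.4
```

{"method": "arm_command", "body": {
  "deltas": [
    [0.001,0,0,0],
    [0,0,0,0]
  ]
}}

```text
t: 23.8
ee_pos: [441.4, 44.2, 87.5]
orientation: [1.267, 1.167, -1.224]
ft_force: [-1.3, -0.5, 1.5]
width: 37.8
```

{"method": "arm_command", "body": {
  "deltas": [
    [0.0005,0,0,0],
    [0,0,0,0]
  ]
}}

```text
t: 24.0
ee_pos: [441.4, 44.2, 87.5]
orientation: [1.267, 1.167, -1.224]
ft_force: [-1.0, -0.4, 0.6]
width: 37.8
```

Contact: the held weight has gone off the wrist. Opening the fingers gently.

{"method": "arm_command", "body": {
  "deltas": [
    [0,0,0,0],
    [0,0,0,0]
  ],
  "hand": 0.05
}}

```text
t: 24.2
ee_pos: [441.7, 44.2, 87.5]
orientation: [1.268, 1.167, -1.223]
ft_force: [-0.1, -0.4, 0.1]
width: 48.8
```

{"method": "arm_command", "body": {
  "deltas": [
    [0,0,0,0],
    [0,0,0,0],
    [0,0,0,0]
  ],
  "hand": 0.074
}}

```text
t: 24.5
ee_pos: [441.8, 44.2, 87.3]
orientation: [1.268, 1.167, -1.223]
ft_force: [0.5, 0.3, -0.1]
width: 70.9
```

```bash
python3 snap.py 21 wrist
```

```text
(no output)
```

View pics/wrist21.png

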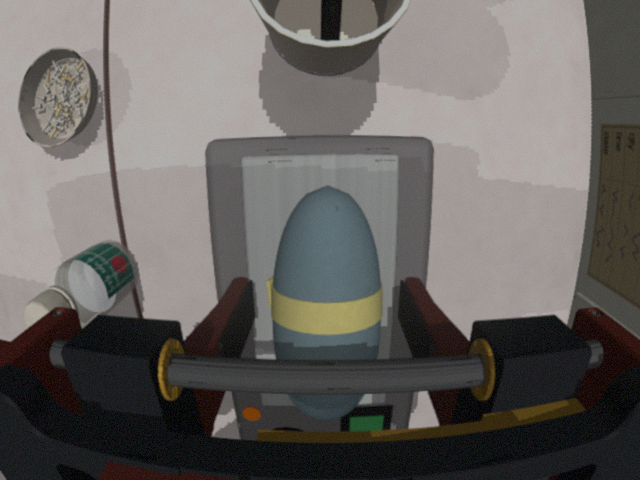

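The sleeve pair sits free on the pan, centred across it. I'll lift straight up and move towards the robot's right to check.

{"method": "arm_command", "body": {
  "deltas": [
    [-0.015,0,0,0],
    [-0.035,0,0,0],
    [-0.045,0,0,0],
    [-0.045,0,0,0],
    [0,0,0.04,0],
    [0,0,0.045,0],
    [0,0,0.045,0],
    [0,0,0,0]
  ]
}}

```text
t: 25.35
ee_pos: [431.6, -90.1, 233.1]
orientation: [1.263, 1.165, -1.218]
ft_force: [-0.2, 0.1, 0.1]
width: 73.8
```

```bash
python3 snap.py 22 wrist scene top
python3 - <<'E'
import cv2
a=cv2.imread("pics/scene22.png")[195:335,155:375];a=cv2.resize(a,None,fx=3.6,fy=3.6,interpolation=cv2.INTER_CUBIC)
cv2.imwrite("pics/s22c.png",a)
E
```

```text
(no output)
```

View pics/wrist22.png

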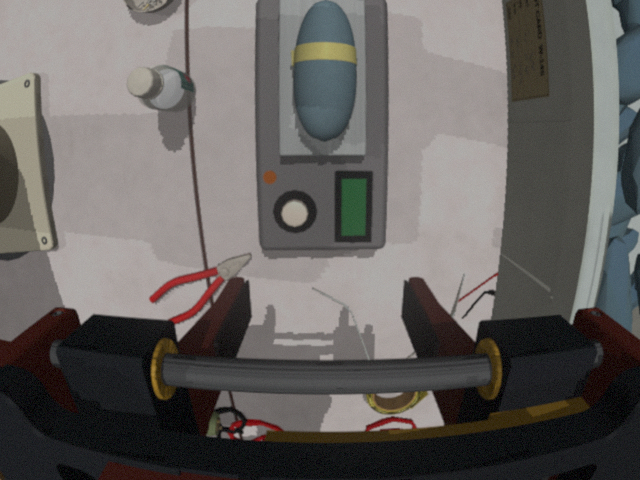

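View pics/s22c.png

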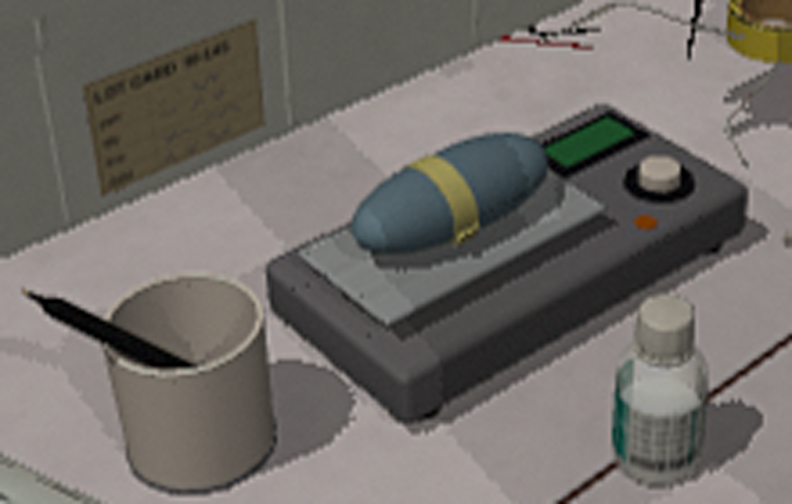

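View pics/top22.png

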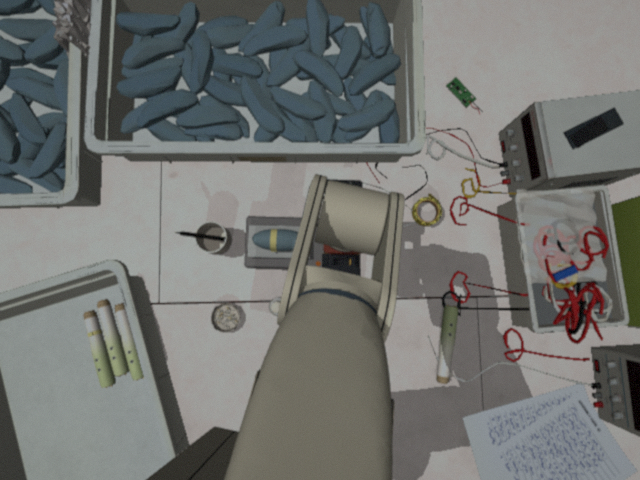

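```bash
python3 - <<'E'
from h import *
import json
w=json.load(open("wrist22.json"));f=lambda u,v,z:onz(w,u,v,z,True)
a=f(322,1,73);b=f(324,140,73);print("sleeve",a,b,(a+b)/2,np.linalg.norm(a-b))
print("width",(f(293,80,75)+f(357,80,75))/2)
print("pan right edge",f(281,157,55),f(365,154,55), "pan x at v=100",f(280,100,55),f(364,100,55))
d=np.abs(np.load("top0.npy")[190:230,405:450].astype(int)-np.load("top22.npy")[190:230,405:450]).mean();print("tape roll diff",d)
t0=np.load("scene0.npy")[300:332,185:230].astype(int);print("beaker foot diff",np.abs(t0-np.load("scene22.npy")[300:332,185:230]).mean())
E
```

```text
sleeve [442.61940292 100.26168434  73.        ] [438.72745134 -16.51001583  73.        ] [440.67342713  41.87583425  73.        ] 116.83654071423315
width [441.81944524  31.93020243  75.        ]
pan right edge [402.19323847 -28.95130907  55.        ] [473.45663371 -29.94193679  55.        ] pan x at v=100 [404.0843523  19.7151687  55.       ] [474.45032269  16.43339901  55.        ]
tape roll diff 11.668333333333333
beaker foot diff 9.477314814814815
```

```bash
python3 - <<'E'
from workcell import ctrl
print(ctrl.close_job(), ctrl.get_obs()['t'])
E
```

```text
the job is handed in; nothing more can be done
the job is handed in; nothing more can be done
```

The sleeve pair is on the pan, the scale was zeroed first, and the pen stands in the beaker. I handed the job in about 25 s into the 61 s allowed.

- **Pen:** I gripped it by its butt and tilted it to about 43° in the jaws against the scale's right end and the bin rim. I then released it butt-down in the beaker. The final views show it leaning on the rim side away from the scale, and the beaker looks unmoved.
- **Zeroing:** With the pan empty I pressed the button down to its stop with closed fingers and let it come up. The last small push overshot: the wrist read 81.5 N for a moment. That is below the 120 N wrist limit. It came through the fingertips on the button, not the arm or gripper body, but it is over 40 N if fingertips count for that limit.
- **Sleeve pair:** It was gripped at 38 mm across the waist, turned lengthwise and set down at about 1 N. The last wrist view puts its centre at (440.7, 41.9) mm, against a pan centre of about (440.5, 41.3). It is right way up with roughly 11–13 mm of clearance on every side.
- **Checks that disagreed:**
  - The top camera put the scale about 2–3 mm and the beaker about 5 mm off the wrist camera in y; I used the wrist values.
  - The image differences at the tape roll and the beaker foot (about 12 and 9 grey levels) were not zero. I put this down to moving shadows; by eye both stand where they were.

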